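Put the deck-cleaning kit away to dry

TASK

The wet cleaning brushes were put back in the leaning rack bristles-down; turn each one end for end so that it stands in a cup handle-down, bristles up, with the handle right at the bottom. Hang the rinse pail by its bail on the hook of the stand so that it dries too. Leave the nut driver in its cup and everything else on the bench where it is.

Things in the scene. Friction and masses are not known exactly. Their poses are not given: they have to be found in the camera images.
- rack: the brush rack, fixed: a grey base plate 150 x 370 x 12 mm carrying six square black cups in a row along its y axis, 60 mm apart. Origin under the plate, z up. Each cup leans 0.78 rad from vertical towards the rack's +x (away from the robot at yaw 0): its axis, pointing out of its mouth, is (sin 0.78, 0, cos 0.78) in the rack frame
- cup0 (a point): point on the axis of cup 0, 130 mm out from the centre of its inner floor (which is 35 mm above the bench) and 55 mm out from its mouth: about where the front end of the handle comes when a brush stands handle-down at the bottom. Inside, the cup is 75 mm deep, 40 mm wide along the rack's y and 28 mm across the other way; walls 4 mm
- cup1 (a point): point on the axis of cup 1, 130 mm out from the centre of its inner floor (which is 35 mm above the bench) and 55 mm out from its mouth: about where the front end of the handle comes when a brush stands handle-down at the bottom. Inside, the cup is 75 mm deep, 40 mm wide along the rack's y and 28 mm across the other way; walls 4 mm
- cup2 (a point): point on the axis of cup 2, 130 mm out from the centre of its inner floor (which is 35 mm above the bench) and 55 mm out from its mouth: about where the front end of the handle comes when a brush stands handle-down at the bottom. Inside, the cup is 75 mm deep, 40 mm wide along the rack's y and 28 mm across the other way; walls 4 mm
- cup3 (a point): point on the axis of cup 3, 130 mm out from the centre of its inner floor (which is 35 mm above the bench) and 55 mm out from its mouth: about where the front end of the handle comes when a brush stands handle-down at the bottom. Inside, the cup is 75 mm deep, 40 mm wide along the rack's y and 28 mm across the other way; walls 4 mm
- cup4 (a point): point on the axis of cup 4, 130 mm out from the centre of its inner floor (which is 35 mm above the bench) and 55 mm out from its mouth: about where the front end of the handle comes when a brush stands handle-down at the bottom. Inside, the cup is 75 mm deep, 40 mm wide along the rack's y and 28 mm across the other way; walls 4 mm
- cup5 (a point): point on the axis of cup 5, 130 mm out from the centre of its inner floor (which is 35 mm above the bench) and 55 mm out from its mouth: about where the front end of the handle comes when a brush stands handle-down at the bottom. Inside, the cup is 75 mm deep, 40 mm wide along the rack's y and 28 mm across the other way; walls 4 mm
- brush0: flat brush, 190 mm long, 14 mm thick (x), 60 g: a wooden handle 130 mm long and 16 mm wide (y), a 20 mm steel ferrule, 40 mm of dark bristles (a rigid block) 32 mm wide. Origin at the front end of the handle, z towards the bristles (butt at -130 mm, bristle ends +60 mm). May be absent. At first bristles-down in a cup, loose, resting on the mouth's lower edge, leaning 0.96 rad from vertical
- brush1: flat brush, 190 mm long, 14 mm thick (x), 60 g: a wooden handle 130 mm long and 16 mm wide (y), a 20 mm steel ferrule, 40 mm of dark bristles (a rigid block) 32 mm wide. Origin at the front end of the handle, z towards the bristles (butt at -130 mm, bristle ends +60 mm). May be absent. At first bristles-down in a cup, loose, resting on the mouth's lower edge, leaning 0.96 rad from vertical
- brush2: flat brush, 190 mm long, 14 mm thick (x), 60 g: a wooden handle 130 mm long and 16 mm wide (y), a 20 mm steel ferrule, 40 mm of dark bristles (a rigid block) 32 mm wide. Origin at the front end of the handle, z towards the bristles (butt at -130 mm, bristle ends +60 mm). May be absent. At first bristles-down in a cup, loose, resting on the mouth's lower edge, leaning 0.96 rad from vertical
- brush3: flat brush, 190 mm long, 14 mm thick (x), 60 g: a wooden handle 130 mm long and 16 mm wide (y), a 20 mm steel ferrule, 40 mm of dark bristles (a rigid block) 32 mm wide. Origin at the front end of the handle, z towards the bristles (butt at -130 mm, bristle ends +60 mm). May be absent. At first bristles-down in a cup, loose, resting on the mouth's lower edge, leaning 0.96 rad from vertical
- brush4: flat brush, 190 mm long, 14 mm thick (x), 60 g: a wooden handle 130 mm long and 16 mm wide (y), a 20 mm steel ferrule, 40 mm of dark bristles (a rigid block) 32 mm wide. Origin at the front end of the handle, z towards the bristles (butt at -130 mm, bristle ends +60 mm). May be absent. At first bristles-down in a cup, loose, resting on the mouth's lower edge, leaning 0.96 rad from vertical
- driver: a nut driver in one of the cups, 190 mm long: steel shaft 14 mm thick in the cup, black round handle 26 mm thick at the top. Origin on its axis 60 mm from the shaft's end, z towards the handle. Not to be moved
- pail: steel rinse pail, 100 mm across at the rim, 92 mm at the base, 60 mm tall, about 0.2 kg. Origin under its base, z up. A stiff bail of 8 mm bar stands upright over it in its y-z plane, feet 98 mm apart, peaking on the axis; on the peak stands a black grip tab 24 mm (x) by 14 mm (y) from 127 to 167 mm above the base
- pail_apex (a point): middle of the bail's bar at its peak, 123 mm above the pail's base; the gap below, down to the rim, is 59 mm
- hook: hook stand, fixed: dark base plate 120 x 110 x 14 mm, a 16 mm post 205 mm tall at x = +60 mm, and from it an arm of 10 mm bar towards -x (to the robot at yaw 0), ending at x = -34 mm in an upturned tip that rises 13 mm above the seat. Origin under the plate, z up
- hook_seat (a point): where the middle of the bail's bar lies when the pail hangs on the arm behind the upturned tip: 190 mm above the bench, at x = -15 mm of the stand, bail across the arm
- bottle: bystander: amber bottle, 54 mm across, 130 mm tall. Origin under it
- tub: bystander: open grey plastic tub 110 x 80 x 45 mm. Origin under it
- tape: bystander: roll of tape lying flat, 90 mm across, 24 mm tall. Origin under it
- spanner: bystander: steel spanner 160 mm long lying flat
- mug: bystander: white mug, 80 mm across, 90 mm tall. Origin under it
Mind the look-alikes: they are no part of the job. Leave any red look-alike of the brush0 alone.

How it is judged:
By the outcome, as a careful person would: the job done as asked, in the order asked, and still so for the second after the job is handed in, with the robot touching nothing.
Of brush0, brush1, brush2, brush3, brush4 only 3 to 5 are there at a start; the rules pass over those that are not, and their reading is None.
At some moment in a run one of pail may be knocked a few centimetres aside while the robot is not near it.
Once in a run the grip may slacken for a moment while it holds something.
It also fails if it takes over 210 s, if anything falls off the work surface, if the arm or the gripper's body presses on something with over 40 N, if the wrist force passes 120 N, or if a joint passes its speed limit or range.

ROBOT

A 6-joint arm with a two-finger parallel gripper is mounted at the origin on the work surface. World frame = base frame: x ahead of the robot, y to its left, z up, the work surface at z = 0. Lengths are in m, angles in degrees, forces in N, time in s.
With the tool pointing down it reaches from about 0.4 to 0.825 m from the base axis. Payload 7 kg.
Tool frame: the origin (TCP) lies at the very end of the fingers, on their centre line; the grasp point (between the pads) lies 19 mm behind it (ctrl.grip_depth is the distance from the TCP to the grasp point, in m); z points along the fingers, y is the line along which they close (so a half turn about z gives the same grasp; the last joint's range is limited). The gripper opens to 88 mm and grips with 3 to 60 N. Pads are 19 mm wide; open, the fingers measure 130 mm over their backs; the gripper's body (78 mm by 193 mm) begins 47 mm behind the grasp point.
Start: joints at [-50.529, 20.546, 0.682, 0, -70.136, -16.507], TCP at [0.263, -0.621, 0.197] pointing down, gripper open.
Joint ranges: [-176.03, 176.03], [-82.01, 121.73], [-58.28, 71.71], [-173.87, 95.51], [-174.79, -0.11], [-173.66, 173.66]. Speed limits (degrees/s): [136.94, 136.94, 172.46, 180, 180, 180].

INTERFACE

Orientations are given as [roll, pitch, yaw] about the fixed x, y, z axes, in that order (R = Rz(yaw) Ry(pitch) Rx(roll)).
In Python, from plant import get_obs, eyes, ctrl, spotter gives the robot as it stands.
- The arm moves only by the shell command python3 -m crank 'ROWS'. ROWS is JSON, one flat list of numbers, 7 for each row, row after row: the turn, a rotation vector about the tool's x, y, z in rad, then the shift along the tool's x, y, z in mm, then the opening, from 0 (shut) to 1 (fully open). A call has 1 to 5 rows; each row shifts and turns the commanded pose from where the row before left it, along the tool's axes as they then stand; what a row does not reach is not made up. A row lasts 1/8 s, in which the tool goes at most 62.5 mm and 10.7 degrees, less where a joint would pass 70% of its speed; a pose out of reach is approached as far as the arm can. A call is refused whole if a number of a shift passes 62.5 or a number of a turn 0.188, either way. A call with a gripper value outside its range is refused whole. The fingers move at their own pace and stop on an object; the grip force is fixed at half the most. Time passes only in rows, so rows that do not move let the fingers close. It gives the time, the measured TCP pose, the force, the opening and the grip force at its end, in the units of the state.
- get_obs(): the state, without advancing time (a new reading comes with each control period).
- eyes.snapshot(name): name is "scene" or "top" or "wrist"; returns the picture (420x560x3 uint8, blue, green, red); there is no depth.
- eyes.camera_model(name): a dict with "fx", "fy", "cx", "cy" (pixels), "extrinsics" (4x4, takes a point from camera to world coordinates). Camera axes: x right, y down, z forward; pixel columns grow to the right and rows downward; lengths in m; the calibration is good to about 2 mm. A picture is of the moment at which its call begins: read the wrist's pose just before it. camera_model takes no time and is no camera call; for the wrist camera it gives the pose at the moment of the call.
- ctrl.close_job(): hands the job in; it is judged then, once.
Trained networks look in the newest picture that a camera, given by its name, has taken for a name from the list of things; names that differ only in an ending like _2 or _b are one class to them, and where a whole thing is asked for, a point or a joint stands for the part that bears it (a point fixed in the world has none). Each returns a list of dicts, best first, with "p" (0 to 1); they miss things now and then, are a little off and sometimes report something else, mostly with a low value. They report only what shows in the picture. A call takes as long as a camera call. They do not tell look-alikes from the thing itself.
- spotter.outline_of(camera, target): "region" (420x560 bool, what is visible of it) and "rect" ([left, top, width, height] in pixels, round what is visible of it).
- spotter.place_of(camera, target): "location" ([column, row] in pixels: a listed point, or the origin of a listed thing).
The state is a dict: "clock": time; "joint_pos": joint angles; "qvel": joint speeds; "tau": joint torques, N m; "tool_pos": TCP position; "orientation": TCP orientation; "force": force on the tool from outside, world axes, zero at the start; "moment": the same for the moment, N m; "opening": finger opening in m; "gripper_force": force on a finger pad.
Only numpy, scipy, OpenCV 4.12 (cv2) and the standard library are available. Lean on these libraries where they do the work, as an engineer would, in place of code of your own. Each camera call takes 0.05 s, during which the arm holds its last target. There are 200 camera calls.

## Working session

There is one attempt and no reset: what is moved stays moved. The work goes in short steps, Python scripts to look and compute and a shell command to move; the robot and the scene stay as the last step left them, time stands still between calls to the robot, and variables do not carry over. Pictures are saved under pics/ and viewed, at most 14 in all, crops included, and the job is handed in when it is done.

```bash
ls; mkdir -p pics; python3 - <<'E'
from plant import get_obs, eyes, ctrl, spotter
import cv2,numpy as np
print(get_obs())
for c in ["scene","top"]:
    im=eyes.snapshot(c); cv2.imwrite(f"pics/{c}0.png",im)
    m=eyes.camera_model(c); print(c,{k:(np.round(v,4).tolist()) for k,v in m.items()})
    for t in ["rack","cup0","cup1","cup2","cup3","cup4","cup5","brush0","driver","pail","pail_apex","hook","hook_seat"]:
        print(t,[(round(d["p"],2),np.round(d["location"]).tolist()) for d in spotter.place_of(c,t)])
E
```

```text
pics
{'clock': 0.0, 'joint_pos': array([-5.05300079e+01,  2.05919574e+01,  6.33677807e-01, -2.05038793e-02,
       -7.01365974e+01, -1.65085682e+01]), 'qvel': array([ 0.00284393,  0.00522166, -0.03837763,  0.0434416 , -0.03862038,
        0.03748029]), 'tau': array([-3.28103924e-04, -5.82713020e+01,  2.93043941e+01,  6.99712202e+00,
        6.59991187e-03, -1.79769040e-04]), 'tool_pos': array([ 0.2631014 , -0.6210195 ,  0.19611491]), 'orientation': array([ 1.79903557e+02, -8.48245428e-03, -1.57045552e+02]), 'force': array([0.27518924, 0.28231156, 0.3635978 ]), 'moment': array([-0.00239486, -0.02972394,  0.00656861]), 'gripper_force': 0.0, 'opening': 0.08744076783756846}
scene {'fx': 519.5676, 'fy': 519.5676, 'cx': 271.1592, 'cy': 207.0624, 'extrinsics': [[-0.6182, 0.6153, -0.4891, 1.1661], [0.7859, 0.4737, -0.3975, 0.6001], [-0.0129, -0.6301, -0.7764, 1.2164], [0.0, 0.0, 0.0, 1.0]]}
rack [(0.79, [214.0, 200.0]), (0.74, [168.0, 170.0])]
cup0 [(0.9, [189.0, 179.0]), (0.69, [221.0, 200.0]), (0.67, [240.0, 207.0]), (0.62, [156.0, 166.0])]
cup1 [(0.9, [189.0, 179.0]), (0.69, [221.0, 200.0
[... 1692 characters left out ...]
0.96, [344.0, 209.0]), (0.85, [438.0, 216.0]), (0.81, [319.0, 209.0]), (0.73, [417.0, 216.0]), (0.68, [389.0, 210.0]), (0.61, [386.0, 232.0]), (0.17, [316.0, 228.0])]
cup5 [(0.96, [344.0, 209.0]), (0.85, [438.0, 216.0]), (0.81, [319.0, 209.0]), (0.73, [417.0, 216.0]), (0.68, [389.0, 210.0]), (0.61, [386.0, 232.0]), (0.17, [316.0, 228.0])]
brush0 [(0.78, [416.0, 337.0]), (0.61, [407.0, 237.0]), (0.61, [315.0, 229.0]), (0.54, [430.0, 235.0]), (0.53, [387.0, 231.0]), (0.46, [277.0, 154.0])]
driver [(0.95, [362.0, 230.0])]
pail [(0.87, [244.0, 246.0])]
pail_apex [(0.7, [243.0, 242.0]), (0.3, [318.0, 207.0])]
hook [(0.73, [198.0, 182.0]), (0.44, [246.0, 244.0])]
hook_seat [(0.79, [185.0, 166.0])]
```

View pics/scene0.png

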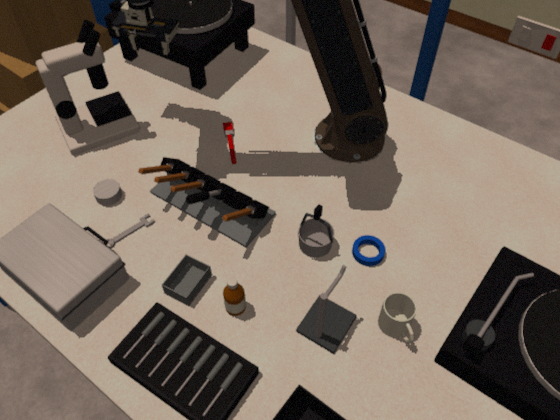

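View pics/top0.png

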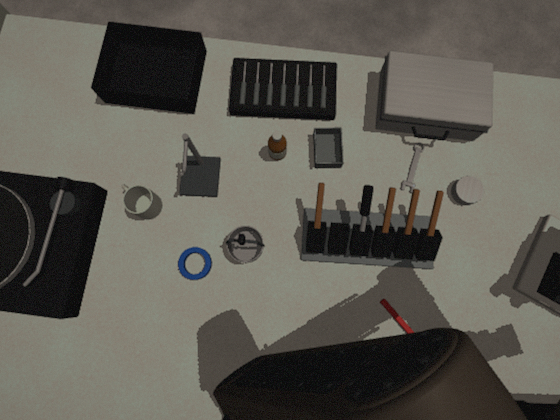

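```bash
cat > h.py <<'E'
from plant import get_obs, eyes, ctrl, spotter
import cv2,numpy as np
from scipy.spatial.transform import Rotation as R
def unproj(m,px,z):
    T=np.array(m["extrinsics"]);px=np.atleast_2d(px)
    d=np.c_[(px[:,0]-m["cx"])/m["fx"],(px[:,1]-m["cy"])/m["fy"],np.ones(len(px))]@T[:3,:3].T
    o=T[:3,3]; return o+d*((z-o[2])/d[:,2])[:,None]
def proj(m,P):
    T=np.array(m["extrinsics"]);c=(np.atleast_2d(P)-T[:3,3])@T[:3,:3]
    return np.c_[c[:,0]/c[:,2]*m["fx"]+m["cx"],c[:,1]/c[:,2]*m["fy"]+m["cy"]]
def orient(o=None):
    o=get_obs() if o is None else o
    return R.from_euler("xyz",o["orientation"],degrees=True)
def goto(tcp,Rt):
    """rotvec (tool axes), then shift in the new tool axes if turn is done first (mm)"""
    o=get_obs(); R0=orient(o); d=np.array(tcp)-o["tool_pos"]
    rel=R0.inv()*Rt
    return np.round(rel.as_rotvec(),3), "shift old axes",np.round(R0.inv().apply(d)*1e3,1),"new axes",np.round(Rt.inv().apply(d)*1e3,1)
E
python3 - <<'E'
from h import *
T=eyes.camera_model("top");S=eyes.camera_model("scene")
z=0.035+.13*np.cos(.78)
print("cups top",np.round(unproj(T,[[319,209],[344,209],[389,210],[417,216],[438,216]],z),3).tolist())
print("cups scene",np.round(unproj(S,[[240,207],[221,200],[189,179],[156,166]],z),3).tolist())
print("plate corners top",np.round(unproj(T,[[303,208],[300,260],[433,268],[438,262]],.006),3).tolist())
print("pail top",np.round(unproj(T,[244,246],0),3),"apex",np.round(unproj(T,[243,242],.123),3),"scene apex",np.round(unproj(S,[319,218],.123),3),unproj(S,[314,245],0).round(3))
print("hook seat",unproj(T,[185,166],.19).round(3),unproj(S,[340,275],.19).round(3),"hook",unproj(T,[198,182],0).round(3))
t=cv2.imread("pics/top0.png");s=cv2.imread("pics/scene0.png")
a=cv2.resize(t[120:280,160:280],None,fx=3.3,fy=3.3,interpolation=2); b=cv2.resize(t[170:275,290:450],None,fx=2.5,fy=2.5,interpolation=2);c=cv2.resize(s[200:360,280:380],None,fx=3.3,fy=3.3,interpolation=2)
w=np.zeros((530,800,3),np.uint8);
w[:528,:396]=a;w[:262,400:800]=b
d=cv2.resize(s[150:250,130:285],None,fx=2.5,fy=2.5,interpolation=2);w[270:520,400:787]=d
cv2.imwrite("pics/z1.png",np.clip(w*1.6,0,255).astype(np.uint8));cv2.imwrite("pics/z2.png",np.clip(c*1.5,0,255).astype(np.uint8))
E
```

```text
cups top [[0.534, -0.021, 0.127], [0.543, -0.084, 0.127], [0.555, -0.198, 0.127], [0.549, -0.27, 0.127], [0.556, -0.323, 0.127]]
cups scene [[0.531, -0.024, 0.127], [0.544, -0.081, 0.127], [0.542, -0.205, 0.127], [0.563, -0.316, 0.127]]
plate corners top [[0.559, 0.016, 0.006], [0.41, 0.007, 0.006], [0.436, -0.363, 0.006], [0.455, -0.376, 0.006]]
pail top [[0.429 0.169 0.   ]] apex [[0.426 0.159 0.123]] scene apex [[0.429 0.164 0.123]] [[0.435 0.16  0.   ]]
hook seat [[0.584 0.32  0.19 ]] [[0.581 0.324 0.19 ]] hook [[0.597 0.331 0.   ]]Traceback (most recent call last):
  File "<stdin>", line 13, in <module>
ValueError: could not broadcast input array from shape (250,388,3) into shape (250,387,3)
```

```bash
python3 - <<'E'
from h import *
t=cv2.imread("pics/top0.png");s=cv2.imread("pics/scene0.png")
w=np.zeros((530,800,3),np.uint8)
def put(im,x,y,W,H): w[y:y+H,x:x+W]=cv2.resize(im,(W,H),interpolation=2)
put(t[120:280,160:280],0,0,396,528);put(t[170:275,290:450],400,0,400,262);put(s[200:360,280:380],400,268,163,260);put(s[150:250,130:285],565,270,235,152)
cv2.imwrite("pics/z1.png",np.clip(w*1.6,0,255).astype(np.uint8))
m=eyes.camera_model("wrist");o=get_obs()
T=np.array(m["extrinsics"]);R0=orient(o)
print({k:m[k] for k in("fx","cx","cy")},"cam in tool",R0.inv().apply(T[:3,3]-o["tool_pos"]).round(3),(R0.inv().as_matrix()@T[:3,:3]).round(3).tolist())
E
```

```text
{'fx': 359.0034339556242, 'cx': 280.8999293758536, 'cy': 207.4986314397592} cam in tool [ 0.069 -0.001 -0.188] [[0.0, -0.966, -0.257], [1.0, 0.0, 0.001], [-0.001, -0.257, 0.966]]
```

View pics/z1.png

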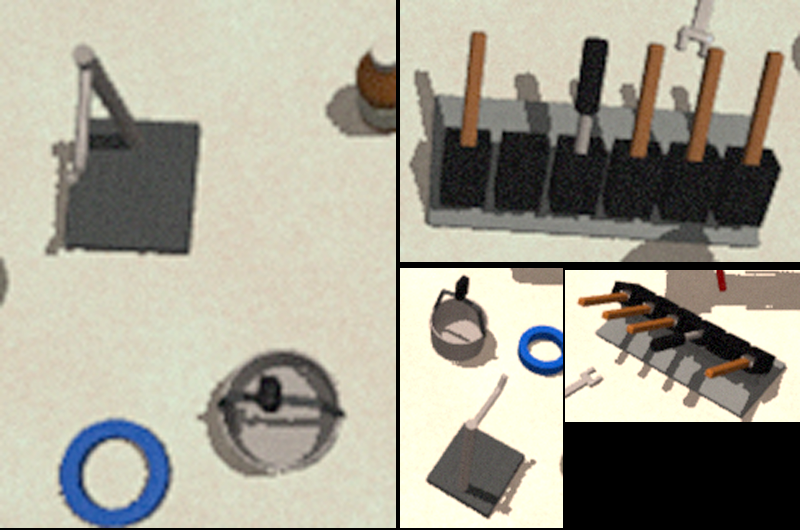

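```bash
cat >> h.py <<'E'
PSI=np.radians(4.8)
def Rt(lean,flip=False,psi=None):
    psi=PSI if psi is None else psi
    xr=np.array([np.cos(psi),np.sin(psi),0]);z=np.array([0,0,1.])
    h=np.sin(lean)*xr+np.cos(lean)*z; a=np.cos(lean)*xr-np.sin(lean)*z
    x=h if flip else -h
    return R.from_matrix(np.c_[x,np.cross(a,x),a])
E
python3 - <<'E'
from h import *
print(goto([.48,-.17,.17],Rt(.96)))
E
```

```text
(array([ 0.097, -0.606,  0.307]), 'shift old axes', array([-375.7,  331.2,   27.1]), 'new axes', array([-192.3,  431.8,  167.7]))
```

```bash
python3 -m crank '[0,0,0,0,55,0,1, 0,0,0,0,55,0,1, 0,0,0,0,55,0,1, 0,0,0,0,55,0,1, 0,0,0,0,55,0,1]'; python3 -m crank '[0,0,0,0,55,0,1, 0,0,0,-62,0,0,1, 0,0,0,-62,0,0,1, 0,0,0,-62,0,0,1, 0,0,0,-62,0,5,1]'; python3 -m crank '[0.024,-0.152,0.077,-62,0,10,1, 0.024,-0.152,0.077,-62,0,10,1, 0.024,-0.152,0.077,0,0,0,1, 0.024,-0.152,0.077,0,0,0,1, 0,0,0,0,0,0,1]'
cat > look.py <<'E'
from h import *
import sys
o=get_obs();print(o["clock"],o["tool_pos"].round(4),o["orientation"].round(2),o["joint_pos"].round(0))
im=eyes.snapshot("wrist");cv2.imwrite("pics/"+sys.argv[1],im)
m=eyes.camera_model("wrist")
for t in sys.argv[2:]:
    z={"cup0":.035+.13*np.cos(.78),"pail_apex":.123,"hook_seat":.19}.get(t,.1)
    for d in spotter.place_of("wrist",t): print(t,round(d["p"],2),np.round(d["location"]),unproj(m,d["location"],z).round(4)[0])
E
python3 look.py w1.png cup0 brush0 rack driver
```

```text
clock: 2.02
tool_pos: [0.1552, -0.367, 0.1971]
orientation: [-180.0, 0.0, -157.1]
force: [1.3, 0.4, 1.0]
opening: 0.0872
gripper_force: 0.0
clock: 2.65
tool_pos: [0.3652, -0.2196, 0.193]
orientation: [-179.9, 0.1, -157.0]
force: [0.5, -1.0, 0.6]
opening: 0.0877
gripper_force: 0.0
clock: 3.28
tool_pos: [0.4757, -0.1768, 0.1801]
orientation: [179.8, 35.1, -175.4]
force: [0.2, 0.9, 0.4]
opening: 0.0873
gripper_force: 0.0
3.275 [ 0.4757 -0.1768  0.1801] [ 179.8    35.12 -175.45] [ -2. -12. -44. -10. -23. -76.]
rack 0.65 [281.  86.] [ 0.4322 -0.1815  0.1   ]
```

View pics/w1.png

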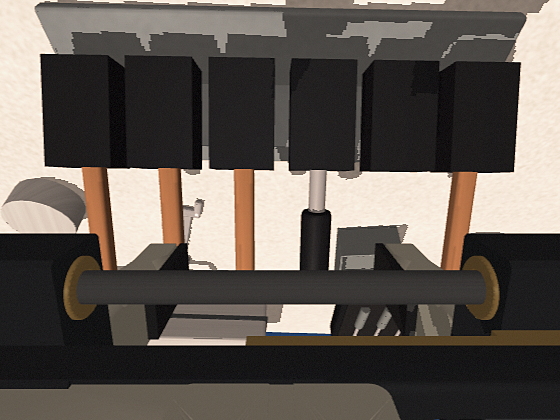

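```bash
python3 - <<'E'
from h import *
m=eyes.camera_model("wrist")
im=cv2.imread("pics/w1.png")
zt=.035+.075*np.cos(.78)+.018*np.sin(.78)
px=np.array([[45,167],[109,167],[126,167],[196,168],[208,168],[274,169],[290,170],[356,170],[367,170],[438,171],[446,171],[516,172]],float)
P=unproj(m,px,zt);print(P[:,:2].round(4).tolist())
g=im.mean(2)
for c in (70,150,220,320,400,500): print(c,np.where(np.abs(np.diff(g[140:190,c]))>25)[0]+140)
print([int(i) for i in np.where(np.abs(np.diff(g[160,:]))>20)[0]])
# orange handle masks: left/right edges at rows 180,225
hsv=cv2.cvtColor(im,cv2.COLOR_BGR2HSV);k=(hsv[...,0]>4)&(hsv[...,0]<20)&(hsv[...,1]>120)
for r in (180,200,225): print(r,[int(i) for i in np.where(np.diff(k[r].astype(int)))[0]])
E
```

```text
[[0.5163, -0.3513], [0.5124, -0.3038], [0.5113, -0.2911], [0.5081, -0.2392], [0.5073, -0.2302], [0.5043, -0.1809], [0.5044, -0.1688], [0.5003, -0.1191], [0.4996, -0.1109], [0.4962, -0.057], [0.4957, -0.0509], [0.4923, 0.0027]]
70 [166 167 182]
150 [168]
220 [167 168 169]
320 [168 169]
400 [171]
500 [171 172]
[43, 44, 45, 201, 202, 207, 208, 209, 273, 274, 279, 280, 287, 288, 289, 354, 359, 513, 514]
180 [83, 107, 158, 180, 233, 253, 451, 475]
200 [85, 109, 160, 181, 234, 253, 449, 472]
225 [88, 111, 161, 182, 234, 253, 445, 469]
```

```bash
sed -i 's/radians(4.8)/radians(4.2)/' h.py; python3 - <<'E'
from h import *
print(goto([.516,-.327,.137],Rt(.96)))
E
```

```text
(array([0.007, 0.003, 0.008]), 'shift old axes', array([   7.1, -152.4,   50.5]), 'new axes', array([   5.8, -152.1,   51.5]))
```

```bash
python3 -m crank '[0.007,0.003,0.008,0,-50,0,0.45, 0,0,0,0,-50,0,0.45, 0,0,0,3,-52,0,0.45, 0,0,0,3,0,50,0.45, 0,0,0,0,0,0,0.45]'; python3 look.py w2.png cup0 brush0 driver
```

```text
clock: 4.15
tool_pos: [0.5124, -0.3211, 0.1323]
orientation: [179.7, 34.5, -176.1]
force: [0.8, -0.1, 1.1]
opening: 0.0436
gripper_force: 0.0
4.15 [ 0.5124 -0.3211  0.1323] [ 179.7    34.5  -176.14] [-29.   6. -24. -34. -34. -33.]
```

View pics/w2.png

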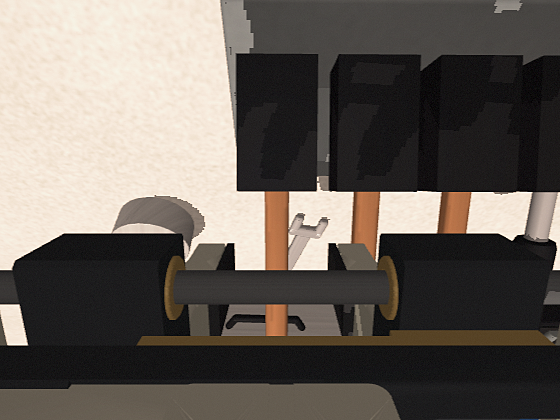

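```bash
cat >> h.py <<'E'
CT=None
def cam_at(pos,rpy):
    m=dict(eyes.camera_model("wrist"));o=get_obs();T=np.array(m["extrinsics"]);R0=orient(o)
    M=R0.inv().as_matrix()@T[:3,:3];t=R0.inv().apply(T[:3,3]-o["tool_pos"])
    R1=R.from_euler("xyz",rpy,degrees=True);E=np.eye(4);E[:3,:3]=R1.as_matrix()@M;E[:3,3]=np.array(pos)+R1.apply(t);m["extrinsics"]=E;return m
def tri(ms,pxs):
    A=np.zeros((3,3));b=np.zeros(3)
    for m,p in zip(ms,pxs):
        T=np.array(m["extrinsics"]);d=T[:3,:3]@[(p[0]-m["cx"])/m["fx"],(p[1]-m["cy"])/m["fy"],1];d/=np.linalg.norm(d);Q=np.eye(3)-np.outer(d,d);A+=Q;b+=Q@T[:3,3]
    return np.linalg.solve(A,b)
E
python3 - <<'E'
from h import *
m1=cam_at([.4757,-.1768,.1801],[179.8,35.12,-175.45]);m2=eyes.camera_model("wrist")
zt=.035+.075*np.cos(.78)+.018*np.sin(.78)
a=[[238,190],[317,191],[331,190.5],[421,190.5],[422,191],[523,191]]
b=[[45,167],[109,167],[126,167],[196,168],[208,168],[274,169]]
for p,q in zip(a,b): print(tri([m1,m2],[q,p]).round(4), unproj(m2,p,zt).round(4)[0])
for v in (200,220): print("handle",unproj(m2,[276.5,v],.1).round(4))
print(goto([.55,-.327,.079],Rt(.96)))
E
```

```text
[ 0.5077 -0.3471  0.1045] [ 0.5142 -0.3477  0.101 ]
[ 0.5032 -0.3001  0.1058] [ 0.5115 -0.2988  0.101 ]
[ 0.5073 -0.2905  0.1008] [ 0.5104 -0.2902  0.101 ]
[ 0.4999 -0.2377  0.1046] [ 0.5062 -0.2346  0.101 ]
[ 0.5093 -0.231   0.0951] [ 0.5066 -0.2338  0.101 ]
[ 0.4917 -0.1811  0.1091] [ 0.502  -0.1713  0.101 ]
handle [[ 0.5229 -0.3232  0.1   ]]
handle [[ 0.5436 -0.3219  0.1   ]]
(array([-0.001, -0.002,  0.001]), 'shift old axes', array([ 4.3, -9.3, 68.8]), 'new axes', array([ 4.4, -9.4, 68.7]))
```

```bash
python3 -m crank '[0,0,0,4,-3,33,0.45, 0,0,0,0,0,33,0.45, 0,0,0,0,0,0,0, 0,0,0,0,0,0,0, 0,0,0,0,0,0,0]'; python3 -m crank '[0,0,0,0,0,0,0, 0,0,0,0,0,0,0]'
```

```text
clock: 4.97
tool_pos: [0.5478, -0.3211, 0.0822]
orientation: [-179.9, 34.9, -175.7]
force: [-0.7, -0.1, 0.8]
opening: 0.0147
gripper_force: 0.0
clock: 5.22
tool_pos: [0.5475, -0.3211, 0.081]
orientation: [-179.9, 34.9, -175.8]
force: [-0.3, 0.4, 0.2]
opening: 0.0007
gripper_force: 0.0
```

```bash
python3 look.py w3.png brush0
```

```text
5.225 [ 0.5475 -0.3211  0.081 ] [-179.95   34.87 -175.82] [-28.  13. -23. -39. -29. -27.]
```

View pics/w3.png

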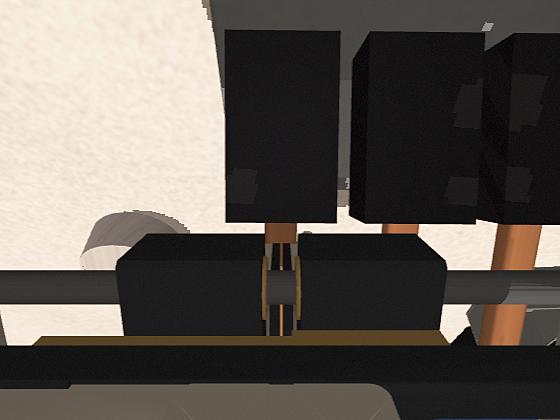

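```bash
python3 -m crank '[0,0,0,0,0,0,0.45, 0,0,0,0,0,0,0.45, 0,0,0,0,0,0,0.45]'; python3 - <<'E'
from h import *
print(ctrl.grip_depth,[x for x in dir(ctrl) if x[0]!='_'])
S=eyes.camera_model("scene");s=eyes.snapshot("scene");o=get_obs();R0=orient(o)
w=eyes.snapshot("wrist")
p=proj(S,[o["tool_pos"],o["tool_pos"]-R0.apply([0,0,.019]),o["tool_pos"]-R0.apply([0,0,.066])]);print(p.round(1))
c=np.zeros((420,800,3),np.uint8)
q=s[100:230,120:270].copy()
cv2.circle(q,tuple((p[0]-[120,100]).astype(int)),1,(0,0,255),-1)
c[:,:485]=cv2.resize(q,(485,420),interpolation=2);c[:,490:]=cv2.resize(w[210:350,175:385],(310,420),interpolation=2)
cv2.imwrite("pics/z3.png",np.clip(c*1.5,0,255).astype(np.uint8))
E
```

```text
clock: 5.7
tool_pos: [0.5475, -0.3209, 0.0802]
orientation: [-180.0, 34.8, -175.8]
force: [0.5, -0.3, 0.4]
opening: 0.0249
gripper_force: 0.0
0.0188 ['PlanningError', 'close_job', 'grip_depth']
[[161.7 173.2]
 [163.2 167.4]
 [167.  152.8]]
```

View pics/z3.png

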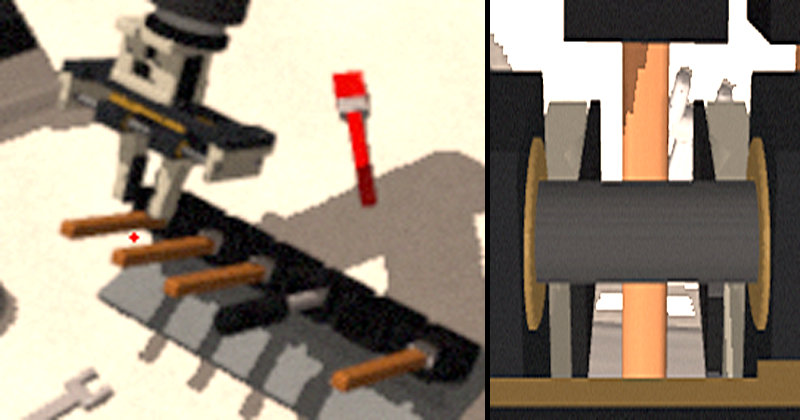

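```bash
python3 -m crank '[0,0,0,0,0,0,0.45, 0,0,0,0,0,0,0.45, 0,0,0,0,0,10,0.45, 0,0,0,0,0,0,0.45]'; python3 -m crank '[0,0,0,0,0,10,0.45, 0,0,0,0,0,0,0.45]';python3 -m crank '[0,0,0,0,0,6,0.45, 0,0,0,0,0,0,0.45, 0,0,0,0,0,0,0, 0,0,0,0,0,0,0, 0,0,0,0,0,0,0]';python3 -m crank '[0,0,0,0,0,0,0, 0,0,0,0,0,0,0]'
```

```text
clock: 6.3
tool_pos: [0.5532, -0.3202, 0.071]
orientation: [180.0, 34.8, -175.9]
force: [-1.3, -0.4, 0.6]
opening: 0.0395
gripper_force: 0.0
clock: 6.55
tool_pos: [0.5589, -0.3198, 0.0628]
orientation: [180.0, 34.8, -175.9]
force: [-0.3, 0.2, -0.2]
opening: 0.0396
gripper_force: 0.0
clock: 7.18
tool_pos: [0.5624, -0.3199, 0.0592]
orientation: [-180.0, 34.8, -175.8]
force: [0.7, -0.0, -0.4]
opening: 0.0157
gripper_force: 30.0
clock: 7.42
tool_pos: [0.5624, -0.3199, 0.0591]
orientation: [-180.0, 34.8, -175.8]
force: [0.4, 0.4, 1.0]
opening: 0.0157
gripper_force: 30.0
```

```bash
python3 -m crank '[0,0,0,-15,0,0,0, 0,0,0,-25,0,0,0, 0,0,0,-30,0,0,0, 0,0,0,-30,0,0,0, 0,0,0,0,0,0,0]';python3 -m crank '[0,0,0,0,0,-40,0, 0,0,0,0,0,-40,0, 0,0,0,0,0,0,0]'; python3 look.py w4.png brush0
```

```text
clock: 8.05
tool_pos: [0.6461, -0.3137, 0.1174]
orientation: [-179.9, 34.9, -175.7]
force: [-0.7, 0.1, -1.1]
opening: 0.0158
gripper_force: 30.0
clock: 8.43
tool_pos: [0.5981, -0.3179, 0.1847]
orientation: [-179.8, 35.0, -175.8]
force: [0.1, 0.4, -0.6]
opening: 0.0155
gripper_force: 30.0
8.425 [ 0.5981 -0.3179  0.1847] [-179.84   35.03 -175.79] [-22.   8. -18. -26. -35. -46.]
brush0 0.69 [282. 199.] [ 0.6565 -0.3131  0.1   ]
```

View pics/w4.png

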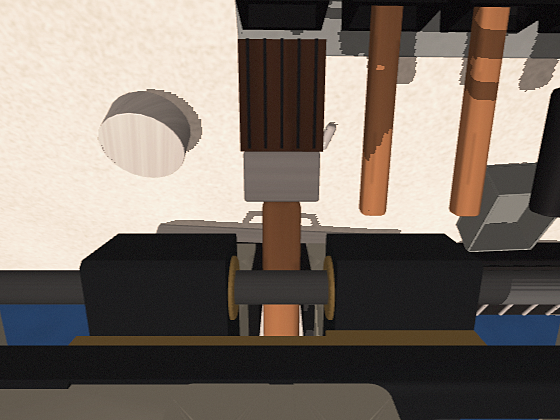

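```bash
python3 -m crank '[0,0,-0.185,0,0,0,0, 0,0,-0.185,0,0,0,0, 0,0,-0.185,0,0,0,0, 0,0,-0.185,0,0,0,0, 0,0,-0.185,0,0,0,0]' | tail -4;python3 -m crank '[0,0,-0.185,0,0,0,0, 0,0,-0.185,0,0,0,0, 0,0,-0.185,0,0,0,0, 0,0,-0.185,0,0,0,0, 0,0,-0.185,0,0,0,0]'|tail -4;python3 -m crank '[0,0,-0.185,0,0,0,0, 0,0,-0.185,0,0,0,0, 0,0,-0.185,0,0,0,0, 0,0,-0.185,0,0,0,0, 0,0,-0.185,0,0,0,0]' | tail -4;python3 -m crank '[0,0,-0.185,0,0,0,0, 0,0,-0.185,0,0,0,0, 0,0,0,0,0,0,0]'; python3 look.py w5.png brush0 cup0; python3 - <<'E'
from h import *
print(goto([0.5981,-.3179,.1847],Rt(.80,True)))
E
```

```text
orientation: [-151.0, 19.9, -117.3]
force: [0.1, 0.1, 0.1]
opening: 0.0159
gripper_force: 30.0
orientation: [-146.4, -9.1, -72.3]
force: [-0.1, 0.2, -0.1]
opening: 0.0159
gripper_force: 30.0
orientation: [-166.2, -32.1, -20.5]
force: [0.2, 0.4, -0.3]
opening: 0.0158
gripper_force: 30.0
clock: 10.78
tool_pos: [0.5982, -0.3167, 0.1797]
orientation: [-180.0, -34.7, 4.3]
force: [0.3, 0.3, -1.1]
opening: 0.016
gripper_force: 30.0
10.775 [ 0.5982 -0.3167  0.1797] [-179.99  -34.69    4.25] [-22.   8. -18. -26. -35. 134.]
brush0 0.72 [281. 201.] [ 0.6525 -0.3133  0.1   ]
cup0 0.71 [  9. 320.] [ 0.5457 -0.1427  0.1274]
cup0 0.7 [ 99. 321.] [ 0.5496 -0.2016  0.1274]
cup0 0.15 [ 52. 138.] [ 0.6824 -0.1311  0.1274]
(array([ 0.   ,  0.164, -0.001]), 'shift old axes', array([ 1.9,  0.9, -3.5]), 'new axes', array([ 2.4,  0.9, -3.2]))
```

View pics/w5.png

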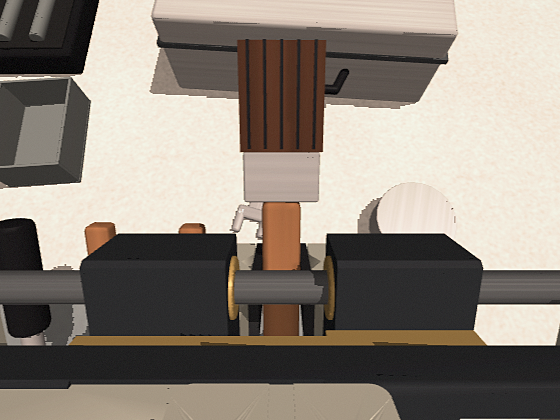

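```bash
python3 -m crank '[0,0.164,0,0,0,0,0, 0,0,0,0,0,0,0, 0,0,0,0,0,0,0]'; python3 - <<'E'
from h import *
P=lambda k:0
print(goto([.6258,-.3157,.137],Rt(.78,True)))
E
```

```text
clock: 11.3
tool_pos: [0.5965, -0.3172, 0.1796]
orientation: [-179.6, -41.6, 4.2]
force: [0.2, -0.2, -0.4]
opening: 0.0157
gripper_force: 30.0
(array([-0.006,  0.065, -0.001]), 'shift old axes', array([-6.4,  1. , 51.4]), 'new axes', array([-9.7,  0.7, 50.8]))
```

```bash
python3 -m crank '[-0.006,0.05,0,-9,1,25,0, 0,0,0,0,0,26,0, 0,0,0,0,0,0,0]'; python3 - <<'E'
from h import *
print(goto([.5625,-.3203,.073],Rt(.78,True)))
E
```

```text
clock: 11.68
tool_pos: [0.6251, -0.3143, 0.1343]
orientation: [-179.9, -44.4, 4.2]
force: [-0.3, -1.2, -0.1]
opening: 0.0157
gripper_force: 30.0
(array([-0.003,  0.017,  0.001]), 'shift old axes', array([-87.8,   1.4,  -0.1]), 'new axes', array([-87.8,   1.4,  -1.6]))
```

```bash
python3 -m crank '[0,0,0,-25,1,0,0, 0,0,0,0,0,0,0]'; python3 -m crank '[0,0,0,-25,0,0,0, 0,0,0,-22,0,0,0, 0,0,0,0,0,0,0]';python3 -m crank '[0,0,0,-10,0,0,0, 0,0,0,0,0,0,0]'; python3 -m crank '[0,0,0,-4,0,0,0, 0,0,0,0,0,0,0]'
```

```text
clock: 11.92
tool_pos: [0.6061, -0.317, 0.1181]
orientation: [-179.9, -44.4, 4.2]
force: [0.0, 0.1, -0.3]
opening: 0.0154
gripper_force: 30.0
clock: 12.3
tool_pos: [0.5754, -0.3186, 0.0908]
orientation: [-179.8, -43.8, 3.9]
force: [1.2, 0.4, -2.2]
opening: 0.0161
gripper_force: 30.0
clock: 12.55
tool_pos: [0.5707, -0.3184, 0.0877]
orientation: [-179.9, -43.5, 3.8]
force: [3.0, 0.6, -1.7]
opening: 0.0156
gripper_force: 30.0
clock: 12.8
tool_pos: [0.568, -0.3182, 0.0858]
orientation: [-179.8, -43.3, 3.7]
force: [3.1, 0.4, -1.1]
opening: 0.0156
gripper_force: 30.0
```

```bash
python3 - <<'E'
from h import *
o=get_obs();print(o["joint_pos"].round(1),o["moment"].round(2),goto([.5625,-.3203,.073],Rt(.78,True)))
S=eyes.camera_model("scene");s=eyes.snapshot("scene");w=eyes.snapshot("wrist")
c=np.zeros((420,800,3),np.uint8)
c[:,:400]=cv2.resize(s[100:225,130:250],(400,420),interpolation=2);c[:,410:]=cv2.resize(w[0:420,100:480],(390,420),interpolation=2)
cv2.imwrite("pics/z4.png",np.clip(c*1.5,0,255).astype(np.uint8))
E
```

```text
[-35.8  14.2 -21.2 -56.9 -31.7 173.6] [-0.31  1.49 -0.09] (array([ 0.002,  0.034, -0.006]), 'shift old axes', array([-12.9,   1.8,   5.4]), 'new axes', array([-13.1,   1.7,   5. ]))
```

View pics/z4.png

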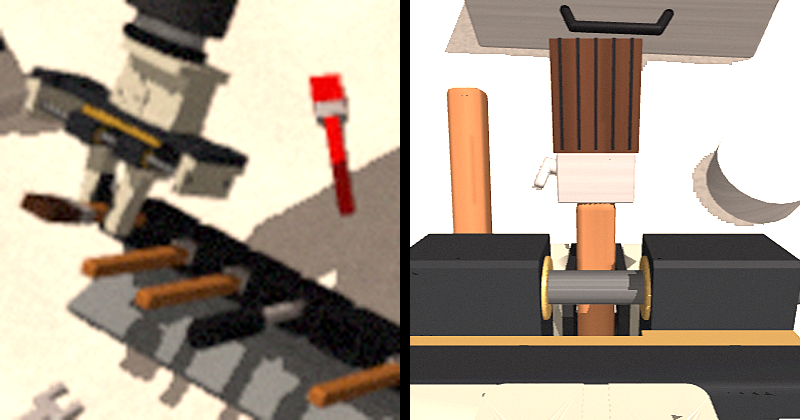

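```bash
python3 -m crank '[0,0.02,0.06,0,3,3,0, 0,0,0.04,-5,1,0,0, 0,0,0,0,0,0,0]'; python3 -m crank '[0,0,0,-5,1,2,0, 0,0,0,0,0,0,0]';python3 -m crank '[0,0,0,-4,0,0,0, 0,0,0,0,0,0,0]'; python3 - <<'E'
from h import *
o=get_obs();print(o["joint_pos"].round(1),o["moment"].round(2),goto([.5625,-.3203,.073],Rt(.78,True)))
E
```

```text
clock: 13.28
tool_pos: [0.5657, -0.322, 0.0795]
orientation: [-174.2, -44.0, -4.4]
force: [0.0, 0.1, -0.8]
opening: 0.0159
gripper_force: 30.0
clock: 13.52
tool_pos: [0.5642, -0.3223, 0.0751]
orientation: [-174.2, -44.0, -4.3]
force: [0.5, 0.3, -0.1]
opening: 0.0158
gripper_force: 30.0
clock: 13.78
tool_pos: [0.5622, -0.322, 0.0741]
orientation: [-174.2, -43.9, -4.3]
force: [-0.8, -0.5, -0.9]
opening: 0.0159
gripper_force: 30.0
[-38.5  15.5 -21.4 -60.7 -32.7 173.6] [-0.27  2.55  0.05] (array([ 0.004,  0.019, -0.107]), 'shift old axes', array([-0.6, -1.6,  1.1]), 'new axes', array([-0.5, -1.6,  1.1]))
```

```bash
python3 -m crank '[0,0,0.03,-3,0,0,0, 0,0,0,0,0,0,0]'; python3 -m crank '[0,0,0.03,-3,0,0,0, 0,0,0,0,0,0,0]'; python3 -c "
from h import *
o=get_obs();print(o['joint_pos'].round(1),o['moment'].round(2))"
```

```text
clock: 14.02
tool_pos: [0.5613, -0.3222, 0.0733]
orientation: [-172.5, -43.8, -6.8]
force: [4.3, 1.0, 3.4]
opening: 0.0158
gripper_force: 30.0
clock: 14.28
tool_pos: [0.5612, -0.3241, 0.0733]
orientation: [-171.2, -43.8, -9.0]
force: [8.2, -2.4, 7.1]
opening: 0.0155
gripper_force: 30.0
[-39.1  15.6 -21.5 -61.5 -32.8 171.5] [-0.89 -1.76 -0.65]
```

```bash
python3 -m crank '[0,0,0,0,0,0,0.35, 0,0,0,0,0,0,0.35, 0,0,0,0,0,0,0.35, 0,0,0,0,0,-30,0.35, 0,0,0,0,0,-40,0.35]'; python3 - <<'E'
from h import *
print(goto([.518,-.2635,.116],Rt(.96,True)))
E
```

```text
clock: 14.9
tool_pos: [0.5079, -0.3246, 0.1189]
orientation: [-170.8, -43.3, -9.2]
force: [0.2, 0.1, 1.0]
opening: 0.0306
gripper_force: 0.0
(array([-0.012, -0.158, -0.169]), 'shift old axes', array([ -1.8, -60.7,  12.1]), 'new axes', array([ 10.2, -60.2,  10.7]))
```

```bash
python3 -m crank '[-0.012,-0.1,-0.1,0,-30,-10,0.45, 0,-0.058,-0.069,8,-32,10,0.45, 0,0,0,0,0,10,0.45, 0,0,0,0,0,0,0.45]'; python3 look.py w6.png brush0; python3 - <<'E'
from h import *
print(goto([.558,-.2605,.059],Rt(.96,True)),get_obs()["joint_pos"].round(0))
im=cv2.imread("pics/w6.png");hsv=cv2.cvtColor(im,cv2.COLOR_BGR2HSV);k=(hsv[...,0]>4)&(hsv[...,0]<20)&(hsv[...,1]>120)
for r in (180,200,225): print(r,[int(i) for i in np.where(np.diff(k[r].astype(int)))[0]])
E
```

```text
clock: 15.4
tool_pos: [0.5209, -0.2621, 0.1195]
orientation: [-180.0, -35.0, 4.3]
force: [-0.5, -0.0, 0.4]
opening: 0.0395
gripper_force: 0.0
15.4 [ 0.5209 -0.2621  0.1195] [-180.    -35.02    4.29] [-20.   4. -30. -32. -27. 140.]
brush0 0.75 [398. 179.] [ 0.573  -0.3364  0.1   ]
(array([ 0.001, -0.001, -0.001]), 'shift old axes', array([-4.3, -0.7, 71.5]), 'new axes', array([-4.2, -0.6, 71.5])) [-20.   4. -30. -32. -27. 140.]
180 [170, 199, 270, 296, 380, 408]
200 [171, 200, 270, 296, 376, 405]
225 [173, 201, 270, 295, 370, 399]
```

View pics/w6.png

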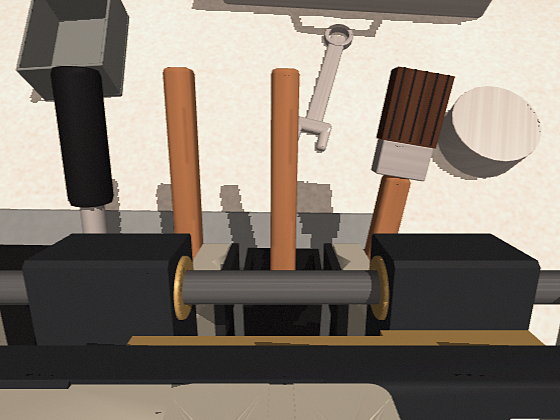

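```bash
python3 -m crank '[0,0,0,-4,0,35,0.45, 0,0,0,0,0,36,0.45, 0,0,0,0,0,0,0, 0,0,0,0,0,0,0, 0,0,0,0,0,0,0]'; python3 -m crank '[0,0,0,0,0,0,0, 0,0,0,0,0,0,0]'
```

```text
clock: 16.12
tool_pos: [0.5585, -0.2612, 0.0617]
orientation: [179.9, -35.2, 4.2]
force: [-1.0, -2.0, -1.0]
opening: 0.0157
gripper_force: 30.0
clock: 16.38
tool_pos: [0.5588, -0.2608, 0.0616]
orientation: [179.8, -35.2, 4.3]
force: [-4.1, -2.8, 3.9]
opening: 0.0162
gripper_force: 30.0
```

```bash
python3 -m crank '[0,0,0,15,0,0,0, 0,0,0,25,0,0,0, 0,0,0,30,0,0,0, 0,0,0,30,0,0,0, 0,0,0,0,0,0,0]';python3 -m crank '[0,0,0,0,0,-40,0, 0,0,0,0,0,-40,0, 0,0,0,0,0,0,0, 0,0,0.185,0,0,0,0, 0,0,0.185,0,0,0,0]'; python3 -m crank '[0,0,0.185,0,0,0,0, 0,0,0.185,0,0,0,0, 0,0,0.185,0,0,0,0, 0,0,0.185,0,0,0,0, 0,0,0.185,0,0,0,0]'|tail -4;python3 -m crank '[0,0,0.185,0,0,0,0, 0,0,0.185,0,0,0,0, 0,0,0.185,0,0,0,0, 0,0,0.185,0,0,0,0, 0,0,0.185,0,0,0,0]' | tail -4;python3 -m crank '[0,0,0.185,0,0,0,0, 0,0,0.185,0,0,0,0, 0,0,0.185,0,0,0,0, 0,0,0.185,0,0,0,0, 0,0,0.185,0,0,0,0]'; python3 look.py w7.png brush0;  python3 - <<'E'
from h import *
u=np.array([.703,.0516,.711]);M=np.array([.5136,-.2637,.0883]);Q=Rt(.78)
def tcp(M,ox,oz=.0425): return M+.055*u+Q.apply([ox,0,oz])   # A: x_tool=-u, origin at tool x=-ox
T=tcp(M,.0345);print(T.round(4),goto(T+.09*u,Q))
im=cv2.imread("pics/w7.png");print([int(i) for i in np.where(np.abs(np.diff(im[20:260,283].astype(int).sum(1)))>45)[0]+20])
E
```

```text
clock: 17.0
tool_pos: [0.6424, -0.2537, 0.1198]
orientation: [179.8, -35.3, 4.4]
force: [-1.1, 0.2, -1.6]
opening: 0.0156
gripper_force: 30.0
clock: 17.62
tool_pos: [0.5939, -0.2571, 0.1824]
orientation: [-165.6, -32.3, -21.5]
force: [-0.1, -0.5, -1.4]
opening: 0.0161
gripper_force: 30.0
orientation: [-146.0, -8.8, -73.0]
force: [0.8, -0.1, -1.4]
opening: 0.0157
gripper_force: 30.0
orientation: [-150.9, 20.5, -118.0]
force: [0.2, 0.1, -1.0]
opening: 0.0153
gripper_force: 30.0
clock: 19.5
tool_pos: [0.5939, -0.2571, 0.182]
orientation: [179.6, 35.0, -176.5]
force: [-0.5, -0.7, -1.1]
opening: 0.0157
gripper_force: 30.0
19.5 [ 0.5939 -0.2571  0.182 ] [ 179.62   35.03 -176.45] [-14.   4. -24. -21. -30. -57.]
brush0 0.88 [165. 123.] [ 0.5794 -0.3344  0.1   ]
brush0 0.78 [281. 339.] [ 0.9683 -0.2342  0.1   ]
[ 0.5582 -0.2604  0.073 ] (array([-0.   , -0.179, -0.005]), 'shift old axes', array([ 3.3, -0.7, 52.8]), 'new axes', array([12.7, -0.6, 51.4]))
[29, 31, 32, 36, 37]
```

```bash
python3 -m crank '[0,-0.09,-0.005,3,-1,25,0, 0,-0.089,0,4,0,26,0, 0,0,0,0,0,0,0, 0,0,0,0,0,0,0]'; cat >> h.py <<'E'
u=np.array([.703,.0516,.711])
def mouth(k): return np.array([.518-.0044*k,-.3235+.0598*k,.0883])
def tcp_ins(k,flip,ox=.0365,oz=.0415):
    Q=Rt(.78,flip); return mouth(k)+.055*u+Q.apply([-ox if flip else ox,0,oz]),Q
E
python3 - <<'E'
from h import *
T,Q=tcp_ins(1,False);print(T,goto(T,Q),get_obs()["joint_pos"].round(0))
E
```

```text
clock: 20.1
tool_pos: [0.6157, -0.2574, 0.1426]
orientation: [-179.9, 44.1, -175.5]
force: [0.7, 0.2, 0.4]
opening: 0.0159
gripper_force: 30.0
[ 0.55608792 -0.26058126  0.07227056] (array([ 0.002, -0.021,  0.004]), 'shift old axes', array([91.8,  1.6,  9. ]), 'new axes', array([91.9,  1.2,  7. ])) [-22.   8. -23. -47. -25. -26.]
```

```bash
python3 -m crank '[0,-0.02,0,0,1,7,0, 0,0,0,25,0,0,0, 0,0,0,30,0,0,0, 0,0,0,0,0,0,0]'; python3 -m crank '[0,0,0,20,0,0,0, 0,0,0,10,0,0,0, 0,0,0,0,0,0,0]';  python3 -m crank '[0,0,0,6,0,0,0, 0,0,0,0,0,0,0]';python3 - <<'E'
from h import *
T,Q=tcp_ins(1,False);print(T,goto(T,Q),get_obs()["joint_pos"].round(0))
E
```

```text
clock: 20.6
tool_pos: [0.5806, -0.258, 0.0974]
orientation: [179.9, 45.2, -175.6]
force: [0.1, -0.7, 0.5]
opening: 0.0158
gripper_force: 30.0
clock: 20.98
tool_pos: [0.5613, -0.2599, 0.0775]
orientation: [-180.0, 45.3, -175.5]
force: [-0.3, -0.5, -0.6]
opening: 0.016
gripper_force: 30.0
clock: 21.22
tool_pos: [0.5575, -0.2599, 0.0732]
orientation: [-180.0, 45.4, -175.6]
force: [1.1, 0.4, 0.7]
opening: 0.0157
gripper_force: 30.0
[ 0.55608792 -0.26058126  0.07227056] (array([0.003, 0.001, 0.003]), 'shift old axes', array([ 1.6, -0.6, -0.4]), 'new axes', array([ 1.6, -0.6, -0.4])) [-35.  12. -26. -66. -30.   3.]
```

```bash
python3 -m crank '[0,0,0,3,0,0,0, 0,0,0,0,0,0,0]'; python3 -m crank '[0,0,0,3,0,0,0, 0,0,0,0,0,0,0]'
```

```text
clock: 21.48
tool_pos: [0.5577, -0.2604, 0.0731]
orientation: [-179.9, 45.6, -175.6]
force: [6.1, 1.7, 8.0]
opening: 0.0156
gripper_force: 30.0
clock: 21.72
tool_pos: [0.5578, -0.2607, 0.0731]
orientation: [-179.9, 45.8, -175.5]
force: [10.8, 3.9, 12.3]
opening: 0.0156
gripper_force: 30.1
```

```bash
python3 -m crank '[0,0,0,0,0,0,0.35, 0,0,0,0,0,0,0.35, 0,0,0,0,0,0,0.35, 0,0,0,0,0,-30,0.35, 0,0,0,0,0,-40,0.35]'; python3 - <<'E'
from h import *
print(goto([.5135,-.2036,.1164],Rt(.96)),get_obs()["joint_pos"].round(0))
E
```

```text
clock: 22.35
tool_pos: [0.502, -0.2636, 0.1164]
orientation: [179.8, 45.2, -175.7]
force: [0.3, 0.7, 1.3]
opening: 0.0307
gripper_force: 0.0
(array([0.004, 0.178, 0.001]), 'shift old axes', array([-11.2,  59. ,  11.5]), 'new axes', array([-13. ,  59. ,   9.1])) [-37.   5. -29. -59. -34.  -4.]
```

```bash
python3 -m crank '[0,0.1,0,0,30,-10,0.4, 0,0.078,0,-12,29,10,0.4, 0,0,0,0,0,10,0.4, 0,0,0,0,0,0,0.4]'; python3 look.py w8.png brush0; python3 - <<'E'
from h import *
print(goto([.5536,-.2007,.059],Rt(.96)),get_obs()["joint_pos"].round(0))
im=cv2.imread("pics/w8.png");hsv=cv2.cvtColor(im,cv2.COLOR_BGR2HSV);k=(hsv[...,0]>4)&(hsv[...,0]<20)&(hsv[...,1]>120)
for r in (190,200,225): print(r,[int(i) for i in np.where(np.diff(k[r].astype(int)))[0]])
E
```

```text
clock: 22.85
tool_pos: [0.5021, -0.224, 0.1046]
orientation: [179.1, 37.6, -176.0]
force: [-0.1, 0.5, -0.1]
opening: 0.0353
gripper_force: 0.0
22.85 [ 0.5021 -0.224   0.1046] [ 179.13   37.55 -176.01] [-20.   2. -34. -39. -24. -34.]
(array([ 0.011,  0.045, -0.005]), 'shift old axes', array([-14.3,  20.3,  69.4]), 'new axes', array([-17.5,  21. ,  68.4])) [-20.   2. -34. -39. -24. -34.]
190 []
200 []
225 [151, 152]
```

```bash
python3 -m crank '[0.011,0.045,-0.005,-8,11,-1,0.4, 0,0,0,-9,10,0,0.4, 0,0,0,0,0,0,0.4, 0,0,0,0,0,0,0.4]'; python3 look.py w8.png brush0; python3 - <<'E'
from h import *
print(goto([.5536,-.2007,.059],Rt(.96)),get_obs()["joint_pos"].round(0))
im=cv2.imread("pics/w8.png");hsv=cv2.cvtColor(im,cv2.COLOR_BGR2HSV);k=(hsv[...,0]>4)&(hsv[...,0]<22)&(hsv[...,1]>90)
for r in (210,220,230): print(r,[int(i) for i in np.where(np.diff(k[r].astype(int)))[0]])
E
```

```text
clock: 23.45
tool_pos: [0.5125, -0.2046, 0.1159]
orientation: [179.9, 35.1, -175.9]
force: [-0.3, 0.1, 0.1]
opening: 0.0351
gripper_force: 0.0
23.45 [ 0.5125 -0.2046  0.1159] [ 179.94   35.1  -175.88] [ -9.  -0. -39. -25. -19. -56.]
(array([-0.   ,  0.002, -0.001]), 'shift old axes', array([-0.8,  1. , 70.3]), 'new axes', array([-0.9,  1. , 70.3])) [ -9.  -0. -39. -25. -19. -56.]
210 [69, 102, 171, 199, 270, 295, 550]
220 [69, 102, 172, 200, 269, 294, 548]
230 [69, 101, 172, 201, 269, 294, 546]
```

```bash
python3 -m crank '[0,0,0,-1,0,35,0.4, 0,0,0,0,0,36,0.4, 0,0,0,0,0,0,0.4, 0,0,0,0,0,0,0, 0,0,0,0,0,0,0]'; python3 -m crank '[0,0,0,0,0,0,0, 0,0,0,0,0,0,0, 0,0,0,0,0,0,0]'
```

```text
clock: 24.18
tool_pos: [0.5544, -0.2009, 0.0599]
orientation: [180.0, 35.2, -175.8]
force: [0.4, -0.4, 0.3]
opening: 0.0205
gripper_force: 0.0
clock: 24.55
tool_pos: [0.5548, -0.2007, 0.0598]
orientation: [180.0, 35.2, -175.8]
force: [-5.0, -0.4, 6.2]
opening: 0.0155
gripper_force: 30.0
```

```bash
python3 -m crank '[0,0,0,-15,0,0,0, 0,0,0,-25,0,0,0, 0,0,0,-30,0,0,0, 0,0,0,-30,0,0,0, 0,0,0,0,0,0,0]';python3 -m crank '[0,0,0,0,0,-40,0, 0,0,0,0,0,-40,0, 0,0,0,0,0,0,0, 0,0,-0.185,0,0,0,0, 0,0,-0.185,0,0,0,0]'; python3 -m crank '[0,0,-0.185,0,0,0,0, 0,0,-0.185,0,0,0,0, 0,0,-0.185,0,0,0,0, 0,0,-0.185,0,0,0,0, 0,0,-0.185,0,0,0,0]'|tail -4;python3 -m crank '[0,0,-0.185,0,0,0,0, 0,0,-0.185,0,0,0,0, 0,0,-0.185,0,0,0,0, 0,0,-0.185,0,0,0,0, 0,0,-0.185,0,0,0,0]' | tail -4;python3 -m crank '[0,0,-0.185,0,0,0,0, 0,0,-0.185,0,0,0,0, 0,0,-0.185,0,0,0,0, 0,0,-0.185,0,0,0,0, 0,0,-0.185,0,0,0,0]';  python3 look.py w9.png brush0;  python3 - <<'E'
from h import *
T,Q=tcp_ins(2,True);print(T.round(4),goto(T+.09*u,Q),get_obs()["joint_pos"].round(0))
E
```

```text
clock: 25.18
tool_pos: [0.638, -0.1941, 0.1179]
orientation: [-180.0, 35.3, -175.7]
force: [-0.2, 0.5, -1.2]
opening: 0.0155
gripper_force: 30.0
clock: 25.8
tool_pos: [0.5896, -0.1978, 0.1806]
orientation: [-165.6, 32.3, -150.1]
force: [-0.5, 0.1, -0.6]
opening: 0.0154
gripper_force: 30.0
orientation: [-146.0, 8.9, -98.5]
force: [-0.8, 1.5, 0.2]
opening: 0.0155
gripper_force: 30.0
orientation: [-150.9, -20.4, -53.6]
force: [0.3, -0.7, -0.7]
opening: 0.0159
gripper_force: 30.0
clock: 27.68
tool_pos: [0.5896, -0.1978, 0.1802]
orientation: [179.7, -35.0, 4.8]
force: [0.4, 0.5, -0.5]
opening: 0.0159
gripper_force: 30.0
27.675 [ 0.5896 -0.1978  0.1802] [179.73 -35.02   4.82] [ -4.   0. -32. -13. -23. 110.]
brush0 0.95 [465. 312.] [ 0.5691 -0.3369  0.1   ]
brush0 0.82 [283. 197.] [ 0.6482 -0.1953  0.1   ]
[ 0.5517 -0.2008  0.0723] (array([-0.002,  0.18 ,  0.005]), 'shift old axes', array([-4.5,  0.2, 50.7]), 'new axes', array([-13.5,   0.2,  49. ])) [ -4.   0. -32. -13. -23. 109.]
```

```bash
python3 -m crank '[0,0.06,0.005,-3,0,17,0, 0,0.06,0,-3,0,17,0, 0,0.06,0,-3,0,17,0, 0,0,0,0,0,0,0, 0,0,0,0,0,0,0]'; python3 - <<'E'
from h import *
T,Q=tcp_ins(2,True);print(goto(T,Q),get_obs()["joint_pos"].round(0))
E
```

```text
clock: 28.4
tool_pos: [0.612, -0.1975, 0.1378]
orientation: [-179.7, -44.7, 3.8]
force: [-0.3, -0.3, -0.6]
opening: 0.016
gripper_force: 30.0
(array([-0.001,  0.011, -0.005]), 'shift old axes', array([-89. ,  -0.7,   4.2]), 'new axes', array([-89.1,  -1.1,   3.2])) [-14.   6. -28. -45. -18. 146.]
```

```bash
python3 -m crank '[0,0.011,-0.005,0,-1,3,0, 0,0,0,-20,0,0,0, 0,0,0,-20,0,0,0, 0,0,0,-15,0,0,0, 0,0,0,0,0,0,0]'; python3 - <<'E'
from h import *
T,Q=tcp_ins(2,True);print(goto(T,Q),get_obs()["joint_pos"].round(1))
E
```

```text
clock: 29.02
tool_pos: [0.5747, -0.1987, 0.0962]
orientation: [-180.0, -45.3, 4.3]
force: [1.0, -0.2, -0.4]
opening: 0.0157
gripper_force: 30.0
(array([-0.002,  0.   ,  0.001]), 'shift old axes', array([-33.3,   0.3,   0.4]), 'new axes', array([-33.3,   0.4,   0.4])) [-22.6   7.5 -29.4 -60.7 -21.7 168.4]
```

```bash
python3 -m crank '[0,0,0.05,-8,3,0,0, 0,0,0.05,-8,2,0,0, 0,0,0.03,-8,0,0,0, 0,0,0,-5,0,0,0, 0,0,0,0,0,0,0]'; python3 - <<'E'
from h import *
T,Q=tcp_ins(2,True);print(goto(T,Q),get_obs()["joint_pos"].round(1))
E
```

```text
clock: 29.65
tool_pos: [0.5552, -0.2032, 0.0754]
orientation: [-172.5, -44.9, -6.2]
force: [0.0, -0.0, -0.5]
opening: 0.0156
gripper_force: 30.0
(array([-0.002, -0.001, -0.128]), 'shift old axes', array([-4.9, -2.1, -0.2]), 'new axes', array([-4.6, -2.7, -0.2])) [-27.9   9.1 -30.4 -67.2 -24.3 171.7]
```

```bash
python3 -m crank '[0,0,0.03,-4,0,0,0, 0,0,0,0,0,0,0]'; python3 -m crank '[0,0,0.02,-3,0,0,0, 0,0,0,0,0,0,0]'; python3 -m crank '[0,0,0,-3,0,0,0, 0,0,0,0,0,0,0]'; python3 -c "
from h import *
print(get_obs()['joint_pos'].round(1))"
```

```text
clock: 29.9
tool_pos: [0.5543, -0.2031, 0.0743]
orientation: [-170.8, -44.8, -8.6]
force: [4.6, -0.3, 3.1]
opening: 0.0157
gripper_force: 30.0
clock: 30.15
tool_pos: [0.5542, -0.2043, 0.0742]
orientation: [-169.9, -44.8, -10.1]
force: [7.8, -2.3, 7.4]
opening: 0.0158
gripper_force: 30.0
clock: 30.4
tool_pos: [0.5542, -0.2045, 0.0741]
orientation: [-170.0, -45.1, -10.0]
force: [11.2, -0.9, 12.6]
opening: 0.0159
gripper_force: 30.0
[-29.3   9.4 -30.5 -69.3 -25.  172.1]
```

```bash
python3 -m crank '[0,0,0,0,0,0,0.35, 0,0,0,0,0,0,0.35, 0,0,0,0,0,0,0.35, 0,0,0,0,0,-30,0.35, 0,0,0,0,0,-35,0.35]'; python3 - <<'E'
from h import *
print(goto([.545,-.0213,.145],Rt(.96,True)),get_obs()["joint_pos"].round(0))
print("up in tool axes",orient().inv().apply([0,0,1]).round(2))
E
```

```text
clock: 31.02
tool_pos: [0.5012, -0.205, 0.1135]
orientation: [-169.7, -44.3, -10.1]
force: [0.2, -0.3, 0.8]
opening: 0.0305
gripper_force: 0.0
(array([-0.019, -0.178, -0.177]), 'shift old axes', array([  29.7, -188.1,   19.1]), 'new axes', array([  64.9, -180. ,    7. ])) [-28.   1. -34. -59. -27. 160.]
up in tool axes [ 0.7  -0.13 -0.7 ]
```

```bash
python3 -m crank '[0,0,0,35,-6,-35,0.4, 0,-0.06,-0.06,20,-35,0,0.4, 0,-0.06,-0.06,5,-40,0,0.4, 0,-0.058,-0.057,0,-40,0,0.4, -0.019,0,0,0,-40,0,0.4]'; python3 -m crank '[0,0,0,0,0,0,0.4, 0,0,0,0,0,0,0.4]';python3 - <<'E'
from h import *
print(goto([.545,-.0213,.145],Rt(.96,True)),get_obs()["joint_pos"].round(0))
E
```

```text
clock: 31.65
tool_pos: [0.4893, -0.1639, 0.1601]
orientation: [-176.2, -36.7, -3.6]
force: [-0.7, -2.4, 0.3]
opening: 0.0351
gripper_force: 0.0
clock: 31.9
tool_pos: [0.4894, -0.1653, 0.1603]
orientation: [-176.2, -36.7, -3.7]
force: [0.7, -0.4, 0.8]
opening: 0.0353
gripper_force: 0.0
(array([ 0.014, -0.034, -0.11 ]), 'shift old axes', array([  28. , -144.3,   49.5]), 'new axes', array([  45.3, -139.6,   50.3])) [  4. -11. -53.   3. -11.  81.]
```

```bash
python3 -m crank '[0,0,0,30,0,10,0.4, 0,0,0,30,0,20,0.4, 0,-0.03,-0.05,0,-20,10,0.4, 0,0,-0.05,0,-30,5,0.4, 0,0,0,0,-30,0,0.4]'; python3 -m crank '[0,0,0,0,-30,0,0.4, 0,0,0,0,-20,0,0.4, 0,0,0,0,0,0,0.4]';python3 - <<'E'
from h import *
print(goto([.545,-.0213,.145],Rt(.96,True)),get_obs()["joint_pos"].round(0))
E
```

```text
clock: 32.52
tool_pos: [0.5659, -0.1116, 0.1694]
orientation: [179.9, -35.0, 1.9]
force: [1.2, -2.6, 1.9]
opening: 0.0352
gripper_force: 0.0
clock: 32.9
tool_pos: [0.5669, -0.0664, 0.1805]
orientation: [-179.4, -34.3, 2.0]
force: [0.2, -0.7, 0.1]
opening: 0.0351
gripper_force: 0.0
(array([ 0.012,  0.012, -0.031]), 'shift old axes', array([-36.8, -45.7,  18.3]), 'new axes', array([-35.6, -46.6,  18.4])) [ 11.  -7. -58.  42.  -7.  41.]
```

```bash
cat > kin.py <<'E'
from h import *
from scipy.optimize import least_squares
D=[([-50.53,20.59,.63,-.02,-70.137,-16.51],[.2631,-.6210,.1961],[179.9,0,-157.05]),
([-2,-12,-44,-10,-23,-76],[.4757,-.1768,.1801],[179.8,35.12,-175.45]),
([-28,13,-23,-39,-29,-27],[.5475,-.3211,.081],[-179.95,34.87,-175.82]),
([-22,8,-18,-26,-35,-46],[.5981,-.3179,.1847],[-179.84,35.03,-175.79]),
([-22,8,-18,-26,-35,134],[.5982,-.3167,.1797],[-179.99,-34.69,4.25]),
([-35.8,14.2,-21.2,-56.9,-31.7,173.6],[.568,-.3182,.0858],[-179.8,-43.3,3.7]),
([-38.5,15.5,-21.4,-60.7,-32.7,173.6],[.5622,-.322,.0741],[-174.2,-43.9,-4.3]),
([-20,4,-30,-32,-27,140],[.5209,-.2621,.1195],[-180,-35.02,4.29]),
([-22.6,7.5,-29.4,-60.7,-21.7,168.4],[.5747,-.1987,.0962],[-180,-45.3,4.3]),
([-27.9,9.1,-30.4,-67.2,-24.3,171.7],[.5552,-.2032,.0754],[-172.5,-44.9,-6.2]),
([-29.3,9.4,-30.5,-69.3,-25,172.1],[.5542,-.2045,.0741],[-170,-45.1,-10])]
ry=lambda a:R.from_euler("y",a,degrees=True);rz=lambda a:R.from_euler("z",a,degrees=True);rx=lambda a:R.from_euler("x",a,degrees=True)
def fk(q,p):
    d1,a1,L2,b,L3,L6,s4,s5,s6=p
    R1=rz(q[0]);Ru=R1*ry(q[1]);t=R1.apply([a1,0,d1])+Ru.apply([0,0,L2])
    Rf=R1*ry(q[1]-q[2]); t=t+Rf.apply([L3,0,b])
    Rw=Rf*rx(s4*q[3])*ry(90-s5*(90+q[4])-0)  # tool z = local x after tilt
    Rw=Rf*rx(s4*q[3])*ry(s5*q[4])
    t=t+Rw.apply([L6,0,0])
    Rt_=Rw*R.from_matrix(np.array([[0,0,1],[0,1,0],[-1,0,0]]).T.T)
    Rt_=Rt_*rz(s6*q[5]); return t,Rt_
def err(v,s,full=False):
    p=list(v[:6])+list(s);e=[]
    for q,x,rpy in D:
        t,Q=fk(q,p); e+=list(t-x); Q=Q*rz(v[6]); e+=list((Q.inv()*R.from_euler("xyz",rpy,degrees=True)).as_rotvec()*.3)
    return np.array(e)
if __name__=="__main__":
    import itertools,json
    best=None
    o=get_obs();D.append((o["joint_pos"],o["tool_pos"],o["orientation"]))
    for s in itertools.product([1,-1],repeat=3):
        for c0 in (0,90,180,-90):
            r=least_squares(lambda v:err(v,s),[.4,.1,.4,0.02,.4,.25,c0])
            if best is None or r.cost<best[0]: best=(r.cost,r.x,s)
    print(best, np.abs(err(best[1],best[2])).max())
    json.dump([list(best[1]),list(best[2])],open("kin.json","w"))
E
python3 kin.py
```

```text
(np.float64(0.08336485336527855), array([ 7.33552056e-02,  3.36115415e-01,  2.69985027e-01, -1.45663520e-02,
        2.57111645e-01,  6.91630545e-02, -8.99356766e+01]), (-1, -1, -1)) 0.16298632355111559
```

```bash
cat > k2.py <<'E'
from kin import *
import itertools,json
o=get_obs();D.append((o["joint_pos"],o["tool_pos"],o["orientation"]))
# D[1] etc: wrist position consistency
for s in itertools.product([1,-1],[-1],[1,-1]):
    for c in (0,90,180,-90):
        e=[np.degrees((fk(q,[.4,.1,.4,0,.4,.2]+list(s))[1]*rz(c)).inv().__mul__(R.from_euler("xyz",r_,degrees=True)).magnitude()) for q,x,r_ in D]
        if np.median(e)<40: print(s,c,np.round(e,1))
E
python3 k2.py
```

```text
(-1, -1, -1) -90 [0.  0.7 0.5 0.4 0.1 0.1 0.  0.7 0.1 0.  0.1 0. ]
```

```bash
cat > k2.py <<'E'
from kin import *
S=(-1,-1,-1)
def parts(q):
    R1=rz(q[0]);Ru=R1*ry(q[1]);Rf=R1*ry(q[1]-q[2]);Rw=Rf*rx(-q[3])*ry(-q[4])
    E=np.eye(3)
    return np.c_[R1.apply(E[0]),E[2],Ru.apply(E[2]),Ru.apply(E[0]),Rf.apply(E[0]),Rf.apply(E[2]),Rw.apply(E[0])],Rw*R.from_matrix([[0,0,1],[0,1,0],[-1,0,0]])*rz(-q[5])*rz(-90)
if __name__=="__main__":
    o=get_obs();D.append((o["joint_pos"],o["tool_pos"],o["orientation"]))
    A=np.vstack([parts(q)[0] for q,_,_ in D]);b=np.hstack([x for _,x,_ in D])
    p,res,rk,sv=np.linalg.lstsq(A,b,rcond=None);print(p.round(4),np.abs(A@p-b).max(),sv.round(2));np.save("p.npy",p)
E
python3 k2.py
```

```text
[0.0186 0.1119 0.2701 0.2192 0.3479 0.0358 0.0698] 0.1629998934312991 [6.81 5.97 1.11 0.59 0.56 0.22 0.21]
```

```bash
sed -i 's/return np.c_\[R1.apply(E\[0\])/return np.c_[R1.apply(E[1]),R1.apply(E[0])/' k2.py; python3 k2.py; sed -i 's/Rw.apply(E\[0\])\]/Rw.apply(E[0]),Rw.apply(E[2])]/' k2.py; python3 k2.py
```

```text
[-0.1185 -0.2197  0.4447  0.3388  0.2238  0.526  -0.0677  0.3425] 0.11630711928787796 [6.82 5.97 3.54 0.82 0.59 0.5  0.22 0.2 ]
[-0.1218 -0.1571  0.3481  0.2521  0.4106  0.5251 -0.0308  0.0754 -0.1643] 0.08029848656808529 [6.88 6.53 3.85 1.49 0.66 0.57 0.35 0.22 0.2 ]
```

```bash
sed -i 's/Rw.apply(E\[2\])\]/Rw.apply(E[2]),Rw.apply(E[1]),(Rf*rx(-q[3])).apply(E[2]),E[0],E[1]]/' k2.py; cat >> k2.py <<'E'
    print((A@p-b).reshape(-1,3).round(3)); 
    for q,x,_ in D: print(np.round(q,0),x)
E
python3 k2.py
```

```text
[-4.400e-03  1.300e-03  1.884e-01  6.154e-01 -5.300e-03  4.647e-01
 -1.800e-03  4.101e-01  1.100e-03 -1.928e-01  6.000e-04  1.500e-03
  4.700e-03] 0.003820671736502357 [7.76 7.16 5.95 2.08 1.69 0.9  0.71 0.61 0.33 0.26 0.2  0.14 0.11]
[[-0.001 -0.001  0.   ]
 [ 0.001 -0.002  0.   ]
 [ 0.004 -0.001  0.   ]
 [-0.002  0.001 -0.004]
 [-0.002 -0.     0.001]
 [ 0.    -0.     0.   ]
 [-0.    -0.     0.   ]
 [ 0.003  0.002  0.003]
 [-0.001 -0.     0.   ]
 [-0.001  0.    -0.001]
 [-0.001  0.001 -0.001]
 [-0.001 -0.    -0.   ]]
[-51.  21.   1.  -0. -70. -17.] [0.2631, -0.621, 0.1961]
[ -2 -12 -44 -10 -23 -76] [0.4757, -0.1768, 0.1801]
[-28  13 -23 -39 -29 -27] [0.5475, -0.3211, 0.081]
[-22   8 -18 -26 -35 -46] [0.5981, -0.3179, 0.1847]
[-22   8 -18 -26 -35 134] [0.5982, -0.3167, 0.1797]
[-36.  14. -21. -57. -32. 174.] [0.568, -0.3182, 0.0858]
[-38.  16. -21. -61. -33. 174.] [0.5622, -0.322, 0.0741]
[-20   4 -30 -32 -27 140] [0.5209, -0.2621, 0.1195]
[-23.   8. -29. -61. -22. 168.] [0.5747, -0.1987, 0.0962]
[-28.   9. -30. -67. -24. 172.] [0.5552, -0.2032, 0.0754]
[-29.   9. -30. -69. -25. 172.] [0.5542, -0.2045, 0.0741]
[ 11.  -7. -58.  42.  -7.  41.] [ 0.56691151 -0.06640073  0.18049699]
```

```bash
cat > ik.py <<'E'
from k2 import *
p=np.load("p.npy")
LO=np.array([-176,-82,-58,-173.8,-174.7,-.2]);lo=np.array([-176,-82,-58.2,-173.8,-174.7,-173.6]);hi=np.array([176,121.7,71.7,95.5,-.2,173.6])
rng=np.random.default_rng(0)
def ik(T,Q,n=25,q0=None):
    out=[]
    def f(q):
        P,Rq=parts(q);return np.r_[(P@p-T)*1e3,(Rq.inv()*Q).as_rotvec()*300]
    for i in range(n):
        s=q0 if (i==0 and q0 is not None) else rng.uniform([-60,-40,-58,-170,-90,-170],[60,60,20,95,-1,170])
        r=least_squares(f,np.clip(s,lo+.1,hi-.1),bounds=(lo,hi),x_scale=30,max_nfev=60)
        if np.abs(r.fun).max()<3 and not any(np.abs(r.x-o).max()<4 for o in out): out.append(r.x)
    return out
E
cat > t.py <<'E'
from ik import *
def grasp(k,dz=0,dh=0,flip=True,eps=0,lean=.96):
    xr=np.array([np.cos(PSI),np.sin(PSI),0]);h=np.sin(.96)*xr+np.cos(.96)*np.array([0,0,1])
    G=mouth(k)+.0444*xr-np.array([0,0,.0292])+dh*h+np.array([0,0,dz]);return G
for n,k,dz,dh,lean in [("grasp5",5,0,0,.96),("above5",5,.07,0,.96),("pull5",5,0,.1,.96),("pull+lift",5,.06,.1,.96),("pull+lift vertical",5,.06,.1,1.2)]:
    for flip in (0,1):
        for e in (0,15): print(n,flip,e,[q.round(0).tolist() for q in ik(grasp(k,dz,dh),Rt(lean,flip,PSI+np.radians(e)))])
for k in (4,5):
  for flip in (0,1):
    for o in (0,.09):
        T,Q=tcp_ins(k,flip);print("ins",k,flip,o,[q.round(0).tolist() for q in ik(T+o*u,Q)])
E
time python3 t.py
```

```text
grasp5 0 0 []
grasp5 0 15 [[14.0, 4.0, -45.0, -26.0, -6.0, -61.0]]
grasp5 1 0 []
grasp5 1 15 [[14.0, 4.0, -45.0, -26.0, -6.0, 119.0]]
above5 0 0 []
above5 0 15 [[18.0, -5.0, -49.0, -3.0, -10.0, -86.0]]
above5 1 0 []
above5 1 15 [[18.0, -5.0, -49.0, -3.0, -10.0, 94.0]]
pull5 0 0 []
pull5 0 15 [[14.0, 5.0, -38.0, -13.0, -12.0, -73.0]]
pull5 1 0 []
pull5 1 15 [[14.0, 5.0, -38.0, -13.0, -12.0, 107.0]]
pull+lift 0 0 []
pull+lift 0 15 [[15.0, 0.0, -36.0, -8.0, -20.0, -79.0]]
pull+lift 1 0 []
pull+lift 1 15 [[15.0, 0.0, -36.0, -8.0, -20.0, 101.0]]
pull+lift vertical 0 0 [[20.0, 4.0, -32.0, 10.0, -34.0, -114.0]]
pull+lift vertical 0 15 [[16.0, 5.0, -26.0, -2.0, -38.0, -85.0]]
pull+lift vertical 1 0 [[20.0, 4.0, -32.0, 10.0, -34.0, 66.0]]
pull+lift vertical 1 15 [[16.0, 5.0, -26.0, -2.0, -38.0, 95.0]]
ins 4 0 0 [[-5.0, 3.0, -39.0, -65.0, -7.0, -19.0]]
ins 4 0 0.09 []
ins 4 1 0 [[-5.0, 3.0, -39.0, -65.0, -7.0, 161.0]]
ins 4 1 0.09 []
ins 5 0 0 []
ins 5 0 0.09 []
ins 5 1 0 []
ins 5 1 0.09 []
real	1m10.315s
user	1m10.836s
sys	0m0.137s
```

```bash
cat > t.py <<'E'
from ik import *
xr=np.array([np.cos(PSI),np.sin(PSI),0]);zz=np.array([0,0,1.]);hh=lambda l:np.sin(l)*xr+np.cos(l)*zz
def Qr(lean,flip,phi):
    Q=Rt(lean,flip);return Q*R.from_rotvec([(-1 if flip else 1)*phi*S_,0,0])
yr=np.array([-np.sin(PSI),np.cos(PSI),0]);S_=1
if Qr(.96,False,.3).apply([0,0,1])@yr<0: S_=-1
def gT(k,phi,flip,dh=0,dz=0,lean=.96):
    ax=mouth(k)+.005*xr-.0049*zz+(.018+dh)*hh(.96)+dz*zz
    Q=Qr(lean,flip,phi);return ax+Q.apply([0,0,.0425]),Q
def iT(k,phi,flip,out=0,lean=.78,ox=.0365):
    P=mouth(k)+.055*hh(lean)+out*hh(lean);Q=Qr(lean,flip,phi)
    return P+Q.apply([-ox if flip else ox,0,.0425]),Q
if __name__=="__main__":
    for phi in (10,15,20,25):
        f=np.radians(phi)
        for n,a in [("grasp",gT(5,f,1)),("above",gT(5,f,1,0,.06)),("pull",gT(5,f,1,.1)),("lift",gT(5,f,1,.1,.06))]+[(f"ins{k} {o} {l}",iT(k,f,0,o,l)) for k in (4,5) for o in (0,.09) for l in (.78,.87)]:
            print(phi,n,a[0].round(3),[q.round(0).tolist() for q in ik(*a,n=8)])
E
python3 t.py
```

```text
10 grasp [ 0.539 -0.014  0.059] [[10.0, 4.0, -41.0, -37.0, -11.0, 121.0]]
10 above [ 0.539 -0.014  0.119] [[17.0, -3.0, -46.0, -14.0, -11.0, 94.0]]
10 pull [ 0.621 -0.008  0.117] [[13.0, 5.0, -35.0, -20.0, -14.0, 103.0]]
10 lift [ 0.621 -0.008  0.177] [[14.0, 0.0, -34.0, -12.0, -20.0, 94.0]]
10 ins4 0 0.78 [ 0.543 -0.074  0.072] [[-21.0, 7.0, -34.0, -71.0, -28.0, -2.0]]
10 ins4 0 0.87 [ 0.541 -0.074  0.068] [[-11.0, 6.0, -34.0, -58.0, -24.0, -22.0]]
10 ins4 0.09 0.78 [ 0.606 -0.069  0.136] [[-8.0, 4.0, -29.0, -54.0, -23.0, -30.0]]
10 ins4 0.09 0.87 [ 0.609 -0.069  0.126] [[-2.0, 5.0, -30.0, -41.0, -22.0, -46.0]]
10 ins5 0 0.78 [ 0.538 -0.014  0.072] [[-11.0, 4.0, -37.0, -73.0, -21.0, -7.0]]
10 ins5 0 0.87 [ 0.536 -0.014  0.068] [[2.0, 3.0, -38.0, -54.0, -14.0, -36.0]]
10 ins5 0.09 0.78 [ 0.601 -0.009  0.136] [[7.0, 1.0, -35.0, -45.0, -12.0, -48.0]]
10 ins5 0.09 0.87 [ 0.605 -0.009  0.126] [[12.0, 2.0, -38.0, -28.0, -10.0, -68.0]]
15 grasp [ 0.538 -0.01   0.06 ] [[-2.0, 6.0, -34.0, -50.0, -24.0, 143.0]]
15 above [ 0.538 -0.01   0.12 ] [[4.0, -1.0, -35.0, -37.0, -26.0, 125.0]]
15 pull 
[... 1987 characters left out ...]
18 ] [[-7.0, 7.0, -17.0, -46.0, -46.0, 136.0]]
25 ins4 0 0.78 [ 0.539 -0.063  0.074] [[-31.0, 15.0, -27.0, -69.0, -50.0, 4.0]]
25 ins4 0 0.87 [ 0.538 -0.064  0.071] [[-26.0, 14.0, -26.0, -62.0, -48.0, -7.0]]
25 ins4 0.09 0.78 [ 0.602 -0.059  0.138] [[-24.0, 12.0, -20.0, -63.0, -49.0, -12.0]]
25 ins4 0.09 0.87 [ 0.607 -0.058  0.129] [[-20.0, 12.0, -19.0, -57.0, -48.0, -21.0]]
25 ins5 0 0.78 [ 0.535 -0.004  0.074] [[-25.0, 13.0, -31.0, -72.0, -46.0, 3.0]]
25 ins5 0 0.87 [ 0.534 -0.004  0.071] [[-19.0, 11.0, -29.0, -65.0, -43.0, -9.0]]
25 ins5 0.09 0.78 [0.598 0.001 0.138] [[-17.0, 9.0, -24.0, -65.0, -44.0, -14.0]]
25 ins5 0.09 0.87 [0.602 0.001 0.129] [[-12.0, 9.0, -22.0, -58.0, -43.0, -25.0]]
```

```bash
sed -i 's/0,0,.0425\]),Q$/0,0,oz]),Q/; s/lean=.96):/lean=.96,oz=.038):/; s/ox=.0365):/ox=.0365,oz=.038):/' t.py; sed -i 's/,.0425\]),Q/,oz]),Q/' t.py; python3 - <<'E'
from t import *
f=np.radians(12)
for n,a in [("above",gT(5,f,1,0,.065)),("grasp",gT(5,f,1)),("ins.09",iT(5,f,0,.09,.8)),("ins",iT(5,f,0,0,.8))]: print(n,a[0].round(4),[q.round(0).tolist() for q in ik(*a,n=4)])
T,Q=gT(5,f,1,0,.065);print(goto(T,Q))
E
```

```text
above [ 0.5364 -0.0136  0.1283] [[11.0, -3.0, -40.0, -25.0, -19.0, 108.0]]
grasp [ 0.5364 -0.0136  0.0633] [[5.0, 5.0, -38.0, -43.0, -17.0, 131.0]]
ins.09 [ 0.5989 -0.009   0.1372] [[3.0, 2.0, -32.0, -48.0, -18.0, -43.0]]
ins [ 0.5345 -0.0138  0.0745] [[-11.0, 4.0, -36.0, -69.0, -24.0, -11.0]]
(array([ 0.221,  0.009, -0.032]), 'shift old axes', array([-53.1, -53.6,  27.5]), 'new axes', array([-51.7, -48. ,  38.3]))
```

```bash
python3 -m crank '[0.06,0,0,0,0,0,0.4, 0.06,0,-0.01,0,-10,0,0.4, 0.05,0.009,-0.01,0,-10,0,0.4, 0.05,0,-0.01,0,-10,0,0.4, 0,0,0,0,0,0,0.4]'; python3 - <<'E'
from t import *
f=np.radians(12);T,Q=gT(5,f,1,0,.065);print(goto(T,Q),get_obs()["joint_pos"].round(0))
E
```

```text
clock: 33.52
tool_pos: [0.5689, -0.0533, 0.1867]
orientation: [-171.0, -35.2, 3.4]
force: [0.5, -0.4, 0.3]
opening: 0.0349
gripper_force: 0.0
(array([ 0.06 , -0.006, -0.01 ]), 'shift old axes', array([-58.2, -36.3,  36.5]), 'new axes', array([-57.7, -34.6,  38.9])) [ 10.  -5. -37. -14. -23.  98.]
```

```bash
python3 -m crank '[0.06,-0.006,-0.01,0,-20,0,0.4, 0,0,0,-28,-15,15,0.4, 0,0,0,-29,0,20,0.4, 0,0,0,0,0,0,0.4]'; python3 look.py w10.png brush0; python3 - <<'E'
from t import *
f=np.radians(12);T,Q=gT(5,f,1);print(goto(T,Q),get_obs()["joint_pos"].round(0))
im=cv2.imread("pics/w10.png");hsv=cv2.cvtColor(im,cv2.COLOR_BGR2HSV);k=(hsv[...,0]>4)&(hsv[...,0]<22)&(hsv[...,1]>90)
for r in (180,200,220): print(r,[int(i) for i in np.where(np.diff(k[r].astype(int)))[0]])
m=eyes.camera_model("wrist");print("expected axis px",proj(m,[mouth(5)+.005*xr-.0049*zz+s*hh(.96) for s in (.05,.08,.1)]).round(0).tolist())
E
```

```text
clock: 34.02
tool_pos: [0.5316, -0.0142, 0.1277]
orientation: [-168.2, -34.6, 4.4]
force: [0.2, -0.2, 1.0]
opening: 0.0348
gripper_force: 0.0
34.025 [ 0.5316 -0.0142  0.1277] [-168.15  -34.61    4.38] [ 11.  -4. -41. -25. -19. 108.]
brush0 0.62 [298. 322.] [ 0.4938 -0.0276  0.1   ]
(array([0.   , 0.002, 0.003]), 'shift old axes', array([-37.5,  11.4,  55.4]), 'new axes', array([-37.6,  11.6,  55.3])) [ 11.  -4. -40. -25. -19. 108.]
180 [287, 315, 515, 516]
200 [287, 315, 503, 504, 512, 513]
220 [286, 314]
expected axis px [[299.0, 239.0], [300.0, 191.0], [300.0, 156.0]]
```

```bash
python3 -m crank '[0,0,0,-13,6,18,0.4, 0,0,0,-12,4,18,0.4, 0,0,0,0,0,0,0.4]';python3 -m crank '[0,0,0,-12,1,18,0.4, 0,0,0,0,0,0,0.4]'; python3 - <<'E'
from t import *
f=np.radians(12);T,Q=gT(5,f,1);print(goto(T,Q),get_obs()["joint_pos"].round(0))
E
```

```text
clock: 34.5
tool_pos: [0.536, -0.0164, 0.0856]
orientation: [-168.1, -34.9, 4.3]
force: [0.6, 0.1, 1.6]
opening: 0.0353
gripper_force: 0.0
clock: 34.75
tool_pos: [0.5357, -0.0133, 0.0646]
orientation: [-168.1, -34.9, 4.4]
force: [0.8, -1.0, -0.1]
opening: 0.0352
gripper_force: 0.0
(array([-0.   ,  0.002,  0.002]), 'shift old axes', array([-0.2,  0.7,  1.3]), 'new axes', array([-0.2,  0.7,  1.3])) [  5.   4. -38. -43. -17. 131.]
```

```bash
python3 -m crank '[0,0,0,0,0,1,0, 0,0,0,0,0,0,0, 0,0,0,0,0,0,0, 0,0,0,0,0,0,0, 0,0,0,0,0,0,0]'; python3 -m crank '[0,0,0,15,0,0,0, 0,0,0,25,0,0,0, 0,0,0,30,0,0,0, 0,0,0,30,0,0,0, 0,0,0,0,0,0,0]'; python3 -m crank '[0,0,0,20,0,-28,0, 0,0,0,20,0,-28,0, 0,0,0,0,0,0,0]'; python3 look.py w11.png brush0; python3 - <<'E'
from h import *
print(get_obs()["joint_pos"].round(0))
im=cv2.imread("pics/w11.png");hsv=cv2.cvtColor(im,cv2.COLOR_BGR2HSV);k=(hsv[...,0]>4)&(hsv[...,0]<22)&(hsv[...,1]>90)
for r in (60,100,150,200): print(r,[int(i) for i in np.where(np.diff(k[r].astype(int)))[0]])
E
```

```text
clock: 35.38
tool_pos: [0.5363, -0.0123, 0.0641]
orientation: [-168.1, -35.0, 4.5]
force: [-0.9, -0.1, 5.7]
opening: 0.0168
gripper_force: 30.0
clock: 36.0
tool_pos: [0.619, -0.0056, 0.1215]
orientation: [-168.1, -35.0, 4.5]
force: [-0.3, 0.3, -1.0]
opening: 0.0164
gripper_force: 30.0
clock: 36.38
tool_pos: [0.6202, -0.0176, 0.1907]
orientation: [-168.1, -35.1, 4.5]
force: [-0.6, -0.1, -0.3]
opening: 0.0169
gripper_force: 30.0
36.375 [ 0.6202 -0.0176  0.1907] [-168.1   -35.11    4.46] [  9.   0. -29. -21. -27. 105.]
brush0 0.66 [280. 326.] [ 0.576  -0.0103  0.1   ]
brush0 0.5 [ 38. 258.] [0.591  0.2201 0.1   ]
[  9.   0. -29. -21. -27. 105.]
60 [55, 56, 257, 300]
100 [24, 25, 38, 39, 133, 134, 139, 140, 171, 172, 257, 301, 355, 356, 361, 362]
150 [171, 221, 260, 300]
200 [225, 233, 260, 299]
```

```bash
python3 -m crank '[0,0,0.185,0,0,0,0, 0,0,0.185,0,0,0,0, 0,0,0.185,0,0,0,0, 0,0,0.185,0,0,0,0, 0,0,0.185,0,0,0,0]'|tail -4;python3 -m crank '[0,0,0.185,0,0,0,0, 0,0,0.185,0,0,0,0, 0,0,0.185,0,0,0,0, 0,0,0.185,0,0,0,0, 0,0,0.185,0,0,0,0]' | tail -4;python3 -m crank '[0,0,0.185,0,0,0,0, 0,0,0.185,0,0,0,0, 0,0,0.185,0,0,0,0, 0,0,0.185,0,0,0,0, 0,0,0.185,0,0,0,0]'|tail -4; python3 -m crank '[0,0,0.185,0,0,0,0, 0,0,0.182,0,0,0,0, 0,0,0,0,0,0,0]'; python3 - <<'E'
from t import *
f=np.radians(12);T,Q=iT(5,f,0,.09,.8,ox=.035);print(T,goto(T,Q),get_obs()["joint_pos"].round(0))
m=eyes.snapshot("wrist");cv2.imwrite("pics/w12.png",m);hsv=cv2.cvtColor(m,cv2.COLOR_BGR2HSV);k=(hsv[...,0]>4)&(hsv[...,0]<22)&(hsv[...,1]>90)
for r in (60,100,150,200): print(r,[int(i) for i in np.where(np.diff(k[r].astype(int)))[0]])
print("butt row",np.where(k[:250,275:285].mean(1)>.5)[0][:3])
E
```

```text
orientation: [-145.2, -11.8, -48.9]
force: [-0.8, -0.4, 0.2]
opening: 0.0172
gripper_force: 30.0
orientation: [-148.2, 18.9, -92.8]
force: [-0.2, -1.0, -0.3]
opening: 0.0171
gripper_force: 30.0
orientation: [-177.0, 36.4, -150.2]
force: [-0.2, -0.6, -1.1]
opening: 0.0167
gripper_force: 30.0
clock: 38.72
tool_pos: [0.6188, -0.0173, 0.1865]
orientation: [168.1, 34.8, -175.5]
force: [0.5, 0.3, -0.1]
opening: 0.0171
gripper_force: 30.0
[ 0.5999454  -0.00894481  0.13827389] (array([ 0.001, -0.161, -0.03 ]), 'shift old axes', array([42.4,  3.6, 30.7]), 'new axes', array([46.6,  5. , 23.5])) [  9.   0. -29. -21. -27. -75.]
60 [56, 57, 258, 300]
100 [259, 300]
150 [259, 299, 331, 364]
200 [261, 299, 336, 388]
butt row [28 29 30]
```

```bash
python3 -m crank '[0,-0.055,-0.01,0,2,12,0, 0,-0.055,-0.01,15,2,12,0, 0,-0.051,-0.01,15,1,0,0, 0,0,0,13,0,0,0, 0,0,0,0,0,0,0]'; python3 - <<'E'
from t import *
f=np.radians(12);T,Q=iT(5,f,0,.09,.8,ox=.032);print(goto(T,Q),get_obs()["joint_pos"].round(0))
E
```

```text
clock: 39.4
tool_pos: [0.5993, -0.0095, 0.1411]
orientation: [168.0, 44.2, -175.7]
force: [-0.3, -0.6, 0.7]
opening: 0.0167
gripper_force: 30.0
(array([0.   , 0.001, 0.001]), 'shift old axes', array([-1.6, -0.1,  2.5]), 'new axes', array([-1.6, -0.1,  2.5])) [  3.   1. -32. -47. -18. -43.]
```

```bash
python3 -m crank '[0,0,0,10,0,2,0, 0,0,0,20,0,0,0, 0,0,0,20,0,0,0, 0,0,0,10,0,0,0, 0,0,0,0,0,0,0]'; python3 - <<'E'
from t import *
f=np.radians(12);T,Q=iT(5,f,0,0,.8,ox=.032);print(goto(T,Q),get_obs()["joint_pos"].round(0))
E
python3 -m crank '[0,0,0,15,0,0,0, 0,0,0,8,0,0,0, 0,0,0,0,0,0,0]'; python3 -m crank '[0,0,0,4,0,0,0, 0,0,0,0,0,0,0]'; python3 -m crank '[0,0,0,3,0,0,0, 0,0,0,0,0,0,0]'; python3 - <<'E'
from t import *
f=np.radians(12);T,Q=iT(5,f,0,0,.8,ox=.032);print(goto(T,Q),get_obs()["joint_pos"].round(0))
E
```

```text
clock: 40.02
tool_pos: [0.5585, -0.012, 0.0985]
orientation: [168.0, 44.3, -175.8]
force: [0.2, -0.9, -0.2]
opening: 0.0167
gripper_force: 30.0
(array([0.   , 0.002, 0.   ]), 'shift old axes', array([29.4, -0.1,  0.4]), 'new axes', array([29.4, -0.1,  0.4])) [ -5.   3. -34. -62. -21. -23.]
clock: 40.4
tool_pos: [0.5424, -0.013, 0.0828]
orientation: [167.9, 44.3, -175.8]
force: [0.5, -0.7, -0.6]
opening: 0.017
gripper_force: 30.0
clock: 40.65
tool_pos: [0.5399, -0.0129, 0.0804]
orientation: [167.9, 44.4, -175.9]
force: [1.1, -0.6, 0.6]
opening: 0.0167
gripper_force: 30.0
clock: 40.9
tool_pos: [0.54, -0.0134, 0.0802]
orientation: [167.9, 44.6, -175.9]
force: [6.1, 0.7, 5.5]
opening: 0.0171
gripper_force: 30.0
(array([-0.   ,  0.007,  0.   ]), 'shift old axes', array([3.4, 0. , 0.2]), 'new axes', array([3.4, 0. , 0.2])) [-10.   4. -36. -69. -24. -11.]
```

```bash
python3 -m crank '[0,0,0,3,0,0,0, 0,0,0,0,0,0,0, 0,0,0,0,0,0,0.3, 0,0,0,0,0,0,0.35, 0,0,0,0,0,0,0.35]'; python3 -m crank '[0,0,0,0,0,-30,0.35, 0,0,0,0,0,-40,0.35, 0,0,0,0,0,0,0.35]'; python3 - <<'E'
from t import *
t=eyes.snapshot("top");s=eyes.snapshot("scene")
for c in("top","scene"):
    print(c,[(round(d["p"],2),np.round(d["location"]).tolist()) for d in spotter.place_of(c,"brush0")],[(round(d["p"],2),np.round(d["location"]).tolist()) for d in spotter.place_of(c,"pail_apex")])
    m=eyes.camera_model(c);print("expected",proj(m,[mouth(k)+.055*u for k in(0,1,2,5)]).round(0).tolist())
w=np.zeros((400,800,3),np.uint8);w[:,:400]=cv2.resize(t[140:280,290:450],(400,400),interpolation=2);w[:,400:]=cv2.resize(s[140:250,130:290],(400,400),interpolation=2)
cv2.imwrite("pics/z5.png",np.clip(w*1.5,0,255).astype(np.uint8))
E
```

```text
clock: 41.52
tool_pos: [0.5342, -0.013, 0.0751]
orientation: [167.9, 44.2, -175.9]
force: [-0.5, -0.3, -0.9]
opening: 0.0304
gripper_force: 0.0
clock: 41.9
tool_pos: [0.4874, -0.0311, 0.1266]
orientation: [168.0, 44.5, -175.7]
force: [0.0, 0.3, -0.1]
opening: 0.0306
gripper_force: 0.0
top [(0.81, [318.0, 203.0]), (0.7, [415.0, 334.0]), (0.66, [411.0, 209.0]), (0.66, [438.0, 211.0])] [(0.78, [244.0, 241.0]), (0.39, [366.0, 212.0])]
expected [[437.0, 216.0], [413.0, 214.0], [390.0, 213.0], [319.0, 209.0]]
scene [(0.87, [182.0, 188.0]), (0.68, [216.0, 192.0]), (0.66, [230.0, 134.0]), (0.62, [151.0, 163.0]), (0.55, [169.0, 177.0]), (0.51, [237.0, 216.0])] [(0.7, [319.0, 216.0])]
expected [[157.0, 164.0], [172.0, 172.0], [188.0, 181.0], [240.0, 208.0]]
```

View pics/z5.png

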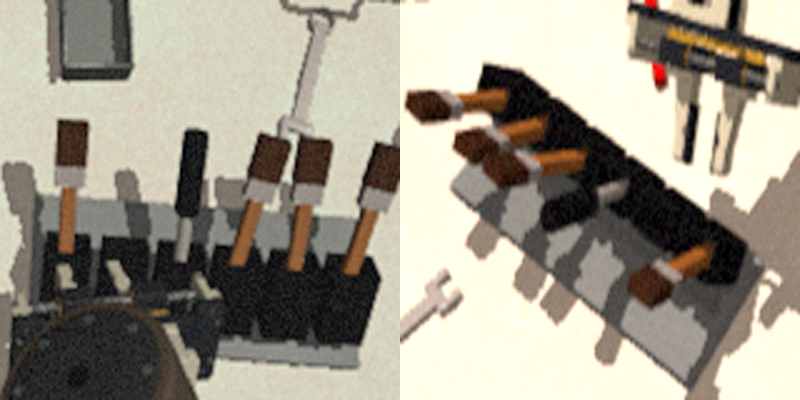

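```bash
python3 - <<'E'
from t import *
V=lambda yaw:R.from_euler("xyz",[180,0,yaw],degrees=True)
for n,T,y in [("view",[.42,.15,.27],-177),("grasp",[.428,.162,.105],-177),("lift",[.428,.162,.21],-177),("pre",[.49,.315,.21],-175.5),("hang",[.583,.322,.172],-175.5)]: print(n,[q.round(0).tolist() for q in ik(np.array(T),V(y),n=8)])
print(goto([.42,.15,.27],V(-177)))
E
```

```text
view [[46.0, -5.0, -20.0, -0.0, -75.0, -133.0]]
grasp [[46.0, 4.0, -34.0, -0.0, -52.0, -133.0]]
lift [[46.0, -1.0, -24.0, -0.0, -67.0, -133.0]]
pre [[52.0, 11.0, -11.0, -0.0, -68.0, -138.0]]
hang [[46.0, 20.0, -4.0, -0.0, -66.0, -131.0]]
(array([0.209, 0.767, 0.099]), 'shift old axes', array([ -62.2,  211.7, -101.2]), 'new axes', array([  58.9,  184.5, -146.3]))
```

```bash
python3 -m crank '[0,0,0,-31,0,-50,0.5, 0,0,0,-31,0,-50,0.5, 0.042,0.153,0.02,0,30,0,0.5, 0.042,0.153,0.02,0,45,0,0.5, 0.042,0.153,0.02,0,45,0,0.5]'|head -3; python3 -m crank '[0.042,0.153,0.02,0,45,0,0.5, 0.042,0.153,0.02,0,45,0,0.5, 0,0,0,0,0,0,0.5, 0,0,0,0,0,0,0.5]'; python3 - <<'E'
from h import *
print(goto([.42,.15,.27],R.from_euler("xyz",[180,0,-177],degrees=True)),get_obs()["joint_pos"].round(0))
E
```

```text
clock: 42.82
tool_pos: [0.4426, 0.0045, 0.2049]
orientation: [169.8, 28.2, -174.8]
clock: 43.32
tool_pos: [0.4292, 0.0931, 0.2173]
orientation: [174.7, 10.6, -174.5]
force: [-0.2, 0.1, -0.6]
opening: 0.0435
gripper_force: 0.0
(array([0.097, 0.182, 0.053]), 'shift old axes', array([ -6.1,  62.1, -46.9]), 'new axes', array([  6.2,  57.3, -52.7])) [  40.  -12.  -34.    2.  -56. -124.]
```

```bash
python3 -m crank '[0,0,0,0,0,-45,0.5, 0.048,0.091,0.026,0,30,-5,0.5, 0.048,0.091,0.026,0,30,0,0.5, 0,0,0,0,0,0,0.5, 0,0,0,0,0,0,0.5]'; python3 look.py w13.png pail_apex pail hook_seat; python3 - <<'E'
from h import *
s=spotter.outline_of("wrist","pail");m=eyes.camera_model("wrist")
if s: print(s[0]["p"],s[0]["rect"])
print(goto([.428,.162,.2],R.from_euler("xyz",[180,0,-177],degrees=True)))
print("expect apex px",proj(m,[[.428,.162,.123],[.428,.162,.167]]).round(0))
E
```

```text
clock: 43.95
tool_pos: [0.4144, 0.1457, 0.2711]
orientation: [179.9, 0.1, -177.1]
force: [-0.8, -0.5, 0.1]
opening: 0.0438
gripper_force: 0.0
43.95 [0.4144 0.1457 0.2711] [ 1.7989e+02  1.4000e-01 -1.7705e+02] [  45.   -5.  -20.    0.  -75. -132.]
pail_apex 0.67 [295. 204.] [0.4312 0.1598 0.123 ]
pail 0.79 [293. 181.] [0.4127 0.1575 0.1   ]
pail 0.45 [294. 202.] [0.4343 0.1599 0.1   ]
0.97 [248.2, 144.5, 93.4, 87.4]
(array([ 0.003,  0.004, -0.001]), 'shift old axes', array([-14. ,  15.1,  72.3]), 'new axes', array([-14.3,  15.3,  72.2]))
expect apex px [[297. 201.]
 [299. 213.]]
```

View pics/w13.png

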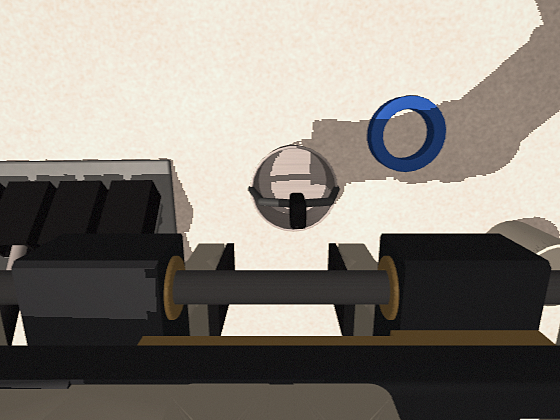

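```bash
python3 -m crank '[0,0,0,-16,14,40,0.5, 0,0,0,0,0,50,0.5, 0,0,0,0,0,0,0.5]'; python3 -m crank '[0,0,0,0,0,50,0.5, 0,0,0,0,0,26,0.5, 0,0,0,0,0,0,0.5]'; python3 -m crank '[0,0,0,0,0,0,0, 0,0,0,0,0,0,0, 0,0,0,0,0,0,0, 0,0,0,0,0,0,0]'
```

```text
clock: 44.58
tool_pos: [0.4282, 0.1598, 0.1795]
orientation: [-179.9, -0.1, -177.0]
force: [0.1, -0.0, 0.2]
opening: 0.0443
gripper_force: 0.0
clock: 44.95
tool_pos: [0.4306, 0.1617, 0.1067]
orientation: [179.9, 0.2, -177.0]
force: [0.2, -0.1, -0.3]
opening: 0.0436
gripper_force: 0.0
clock: 45.45
tool_pos: [0.4308, 0.1622, 0.1065]
orientation: [179.8, 0.2, -177.0]
force: [1.1, 0.7, 0.5]
opening: 0.0139
gripper_force: 30.0
```

```bash
python3 -m crank '[0,0,0,0,0,-30,0, 0,0,0,0,0,-35,0, 0,0,0,0,0,-31,0, 0,0,0,0,0,0,0]'; python3 - <<'E'
from h import *
print(goto([.4625,.3126,.2015],R.from_euler("xyz",[180,0,-175.5],degrees=True)),get_obs()["joint_pos"].round(0))
s=eyes.snapshot("scene");t=eyes.snapshot("top")
for c in ("top","scene"):
    m=eyes.camera_model(c)
    for n,z in (("hook_seat",.19),("hook",0),("pail_apex",get_obs()["tool_pos"][2]+.0165)):
        for d in spotter.place_of(c,n)[:2]: print(c,n,round(d["p"],2),unproj(m,d["location"],z).round(3))
E
```

```text
clock: 45.95
tool_pos: [0.4313, 0.1626, 0.2041]
orientation: [179.7, 0.4, -177.0]
force: [-0.2, -0.4, -2.8]
opening: 0.0137
gripper_force: 30.0
(array([ 0.005,  0.006, -0.026]), 'shift old axes', array([-39. , 148.2,   3.6]), 'new axes', array([-42.9, 147.1,   2.6])) [  45.   -1.  -25.    0.  -66. -132.]
top hook 0.21 [[ 0.581 -0.372  0.   ]]
top pail_apex 0.63 [[0.423 0.158 0.218]]
scene hook_seat 0.74 [[0.617 0.476 0.19 ]]
scene hook_seat 0.67 [[0.576 0.326 0.19 ]]
scene hook 0.76 [[0.6   0.331 0.   ]]
scene pail_apex 0.73 [[0.427 0.154 0.217]]
```

```bash
python3 -m crank '[0,0,-0.013,-10,38,0,0, 0,0,-0.013,-11,40,0,0, 0,0,0,-12,40,1,0, 0,0,0,-12,33,1,0, 0,0,0,0,0,0,0]'; python3 - <<'E'
from h import *
Q=R.from_euler("xyz",[180,0,-175.5],degrees=True)
print(goto([.465,.3176,.2015],Q),goto([.585,.327,.2015],Q))
eyes.snapshot("wrist");m=eyes.camera_model("wrist")
for n,z in (("hook_seat",.19),("hook",0)):
    for d in spotter.place_of("wrist",n)[:2]: print(n,round(d["p"],2),np.round(d["location"]),unproj(m,d["location"],z).round(3))
w=eyes.snapshot("wrist");t=eyes.snapshot("top")
c=np.zeros((420,800,3),np.uint8);c[:,:400]=cv2.resize(w[:300],(400,420))[:, :];c[:,400:]=cv2.resize(t[120:280,110:270],(400,420),interpolation=2);cv2.imwrite("pics/z6.png",np.clip(c*1.3,0,255).astype(np.uint8))
E
```

```text
clock: 46.98
tool_pos: [0.4651, 0.3174, 0.1991]
orientation: [180.0, 0.1, -175.4]
force: [-0.4, -0.6, -2.1]
opening: 0.0138
gripper_force: 30.0
(array([0.001, 0.002, 0.001]), 'shift old axes', array([ 0.1,  0.3, -2.4]), 'new axes', array([ 0.1,  0.3, -2.4])) (array([0.001, 0.002, 0.001]), 'shift old axes', array([-1.203e+02,  1.000e-01, -2.100e+00]), 'new axes', array([-120.3,    0.2,   -2.4]))
```

View pics/z6.png

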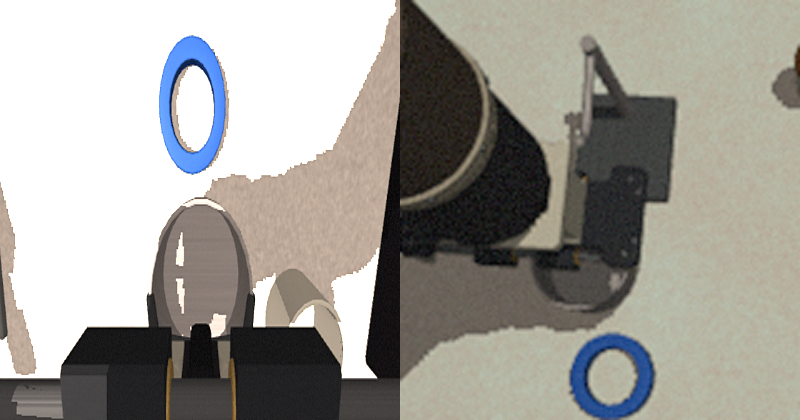

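```bash
python3 -m crank '[0,0,0,-20,0,-3,0, 0,0,0,-25,0,0,0, 0,0,0,-20,0,0,0, 0,0,0,0,0,0,0]'; python3 -m crank '[0,0,0,-20,0,0,0, 0,0,0,-15,0,0,0, 0,0,0,0,0,0,0]'; python3 -m crank '[0,0,0,-20,0,0,0, 0,0,0,0,0,0,0]';python3 - <<'E'
from h import *
Q=R.from_euler("xyz",[180,0,-175.5],degrees=True)
print(goto([.585,.327,.2015],Q))
for c in ("top","scene"):
    eyes.snapshot(c);m=eyes.camera_model(c)
    for n,z in (("hook_seat",.19),("hook",0),("pail_apex",get_obs()["tool_pos"][2]+.0165)):
        for d in spotter.place_of(c,n)[:2]: print(c,n,round(d["p"],2),unproj(m,d["location"],z).round(3))
E
```

```text
clock: 47.72
tool_pos: [0.5306, 0.3198, 0.2035]
orientation: [179.9, 0.2, -175.6]
force: [-0.8, 0.1, -2.8]
opening: 0.0141
gripper_force: 30.0
clock: 48.1
tool_pos: [0.565, 0.323, 0.2035]
orientation: [179.9, 0.2, -175.6]
force: [-0.6, -0.1, -2.6]
opening: 0.0143
gripper_force: 30.0
clock: 48.35
tool_pos: [0.5847, 0.3247, 0.2035]
orientation: [179.9, 0.2, -175.6]
force: [-0.8, -0.6, -2.7]
opening: 0.0137
gripper_force: 30.0
(array([ 0.002,  0.003, -0.001]), 'shift old axes', array([-0.5,  2.2,  2. ]), 'new axes', array([-0.5,  2.3,  2. ]))
top hook_seat 0.96 [[0.584 0.316 0.19 ]]
top hook 0.91 [[0.595 0.334 0.   ]]
top hook 0.62 [[ 0.571 -0.095  0.   ]]
top pail_apex 0.71 [[0.59  0.327 0.22 ]]
top pail_apex 0.36 [[ 0.639 -0.228  0.22 ]]
scene hook_seat 0.85 [[0.584 0.313 0.19 ]]
scene hook 0.89 [[0.591 0.324 0.   ]]
scene pail_apex 0.71 [[0.576 0.324 0.221]]
```

```bash
python3 -m crank '[0,0,0,0,0,12,0, 0,0,0,0,0,10,0, 0,0,0,0,0,0,0]'; python3 -m crank '[0,0,0,0,0,4,0, 0,0,0,0,0,0,0]';python3 -m crank '[0,0,0,0,0,3,0, 0,0,0,0,0,0,0]';python3 -m crank '[0,0,0,0,0,2,0, 0,0,0,0,0,0,0]'
```

```text
clock: 49.12
tool_pos: [0.5838, 0.3244, 0.1801]
orientation: [180.0, 0.0, -175.5]
force: [-0.5, 0.8, -2.7]
opening: 0.0135
gripper_force: 30.0
clock: 49.38
tool_pos: [0.5846, 0.3249, 0.1776]
orientation: [179.9, 0.2, -175.5]
force: [0.0, -0.3, -2.5]
opening: 0.0138
gripper_force: 30.0
clock: 49.62
tool_pos: [0.5845, 0.3249, 0.1746]
orientation: [179.9, 0.2, -175.5]
force: [0.2, 0.5, -2.3]
opening: 0.0138
gripper_force: 30.0
clock: 49.88
tool_pos: [0.5848, 0.3251, 0.1739]
orientation: [179.9, 0.2, -175.5]
force: [-1.7, -1.0, 4.2]
opening: 0.0139
gripper_force: 30.0
```

```bash
python3 -m crank '[0,0,0,0,0,0,0.1, 0,0,0,0,0,0,0.2, 0,0,0,0,0,0,0.3, 0,0,0,0,0,0,0.4, 0,0,0,0,0,0,0.4]'; python3 -m crank '[0,0,0,0,0,-20,0.4, 0,0,0,0,0,-40,0.4, 0,0,0,0,0,-40,0.4, 0,0,0,40,0,-30,0.4, 0,0,0,60,0,0,0.4]'; python3 -m crank '[0,0,0,60,0,0,0.4, 0,0,0,0,-50,0,0.4, 0,0,0,0,0,0,0.4, 0,0,0,0,0,0,0.4]'; python3 - <<'E'
from h import *
for c in ("top","scene"):
    im=eyes.snapshot(c);cv2.imwrite(f"pics/{c}_end.png",im);m=eyes.camera_model(c)
    for n,z in (("hook_seat",.19),("hook",0),("pail_apex",.19),("pail",.067),("pail",0),("driver",.1)):
        for d in spotter.place_of(c,n)[:1]: print(c,n,round(d["p"],2),np.round(d["location"]),unproj(m,d["location"],z).round(3))
    print([(round(d["p"],2),np.round(d["location"]).tolist()) for d in spotter.place_of(c,"brush0")])
E
```

```text
clock: 50.5
tool_pos: [0.5846, 0.3249, 0.1726]
orientation: [179.9, 0.2, -175.5]
force: [-0.5, 0.1, 0.8]
opening: 0.0343
gripper_force: 0.0
clock: 51.12
tool_pos: [0.4852, 0.3175, 0.3043]
orientation: [179.8, 0.3, -175.6]
force: [-0.2, 1.5, 0.0]
opening: 0.0352
gripper_force: 0.0
clock: 51.62
tool_pos: [0.4288, 0.2624, 0.3026]
orientation: [179.8, 0.2, -175.5]
force: [0.8, -0.1, -0.1]
opening: 0.0349
gripper_force: 0.0
top hook_seat 0.73 [183. 167.] [[0.582 0.323 0.19 ]]
top hook 0.61 [198. 184.] [[0.592 0.331 0.   ]]
top pail 0.68 [192. 181.] [[0.58  0.329 0.067]]
top pail 0.68 [192. 181.] [[0.598 0.348 0.   ]]
top driver 0.79 [363. 234.] [[ 0.49  -0.144  0.1  ]]
[(0.91, [316.0, 204.0]), (0.76, [414.0, 336.0]), (0.73, [415.0, 210.0]), (0.71, [437.0, 211.0]), (0.64, [395.0, 208.0])]
scene hook_seat 0.59 [342. 275.] [[0.578 0.328 0.19 ]]
scene hook 0.59 [330. 317.] [[0.594 0.321 0.   ]]
scene pail_apex 0.92 [345. 277.] [[0.579 0.335 0.19 ]]
scene pail 0.59 [336. 299.] [[0.575 0.322 0.067]]
scene pail 0.59 [336. 299.] [[0.541 0.306 0.   ]]
scene driver 0.54 [217. 193.] [[ 0.515 -0.126  0.1  ]]
[(0.79, [168.0, 177.0]), (0.64, [182.0, 188.0]), (0.6, [238.0, 216.0]), (0.59, [150.0, 168.0])]
```

```bash
python3 -c "
from plant import ctrl
print(ctrl.close_job())"
```

```text
the job is handed in; nothing more can be done
None
```

The job is handed in at about 52 s: all four brushes present stand handle-down at the bottom of their cups with bristles up, the pail hangs by its bail on the hook, and the nut driver, red look-alike and bystanders were not touched.

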